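Put the upturned spice jar back into the revolving rack

ROBOT

A 6-joint arm with a two-finger parallel gripper is mounted at the origin on a cart in front of the work surface, level with it; the furniture and walls round the work are solid. World frame = base frame: x ahead of the robot, y to its left, z up, the work surface at z = 0. Lengths are in m, angles in rad, forces in N, time in s.
With the tool pointing down it reaches from about 0.35 to 0.775 m from the base axis. Payload 7.3 kg.
Tool frame: the origin (TCP) lies between the finger pads; the fingertips stand 8 mm ahead of it and the grasp point (between the pads) lies 11 mm behind it (robot.nose_length is the distance from the TCP to the fingertips, in m); z points along the fingers, y is the line along which they close (so a half turn about z gives the same grasp; the last joint's range is limited). The gripper opens to 92 mm and grips with 3 to 60 N. Pads are 19 mm wide; open, the fingers measure 130 mm over their backs; the gripper's body (75 mm by 190 mm) begins 47 mm behind the grasp point.
Start: joints at [1.03, 0.342, 1.524, -0, 1.275, -0.146], TCP at [0.202, 0.485, 0.199] pointing down, gripper open.
Joint ranges: [-2.53, 2.53], [-0.77, 2.02], [0.04, 2.7], [-1, 4.14], [0.28, 2.66], [-3.11, 3.11]. Speed limits (rad/s): [2.57, 2.57, 3.14, 3.14, 3.14, 3.14].

INTERFACE

Orientations are given as [roll, pitch, yaw] about the fixed x, y, z axes, in that order (R = Rz(yaw) Ry(pitch) Rx(roll)).
In Python, from cell import robot gives the robot as it stands. The module is installed in compiled form; this text tells all that it offers.
- The arm moves only by the shell command python3 -m jog 'ROWS' [FORCE]. ROWS is JSON, a list that holds one entry, the list of rows, each a list of 5 numbers: the gripper's target within -1 to 1 (fully open at 1, half-way at 0, shut at -1), then the shift along the tool's x, y, z in m, then the turn about the tool's z in rad. A call has 1 to 5 rows; each row is the pose to reach, as a shift and turn from the pose commanded when the call began, along the tool's axes at that moment; what a row does not reach only later rows make up. A row lasts 1/12 s, in which the tool goes at most 41.7 mm and 7.16 degrees, less where a joint would pass 70% of its speed; a pose out of reach is approached as far as the arm can. A call with a gripper value outside its range is refused whole. The fingers move at their own pace and stop on an object; FORCE is the grip in N (left out, the last holds). Time passes only in rows, so rows that repeat a pose let the fingers close. It gives the time, the measured TCP pose, the force, the opening and the grip force at its end, in the units of the state.
- robot.observe(): the state, without advancing time (a new reading comes with each control period).
- robot.read_camera(name): name is "side" or "top"; returns the picture (384x512x3 uint8, red, green, blue); there is no depth.
- robot.camera_model(name): a dict with "camera_matrix" (3x3 intrinsics, pixels), "position" and "attitude" of the camera in the world. Camera axes: x right, y down, z forward; pixel columns grow to the right and rows downward; lengths in m; the calibration is good to about 2 mm. A picture is of the moment at which its call begins. camera_model takes no time and is no camera call.
- robot.hand_in(): hands the job in; it is judged then, once.
The state is a dict: "time": time; "qpos": joint angles; "qvel": joint speeds; "joint_efforts": joint torques, N m; "tool_pos": TCP position; "tool_rot": TCP orientation; "contact_force": force on the tool from outside, world axes, zero at the start; "torque": the same for the moment, N m; "opening": finger opening in m; "grip_force": force on a finger pad.
Only numpy, scipy, OpenCV 4.12 (cv2) and the standard library are available. Lean on these libraries where they do the work, as an engineer would, in place of code of your own. Each camera call takes 0.05 s, during which the arm holds its last target. There are 200 camera calls.

TASK

Someone left a spice jar standing upside down on its lid beside the revolving spice rack. Turn the rack, by the shorter way round, until its one empty pocket stands in the middle of the open front of the clear cover, and put the jar back into that pocket the right way up, lid on top. Let go of everything and leave the other things on the worktop where they are.

Things in the scene. Friction and masses are not known exactly. Their poses are not given: they have to be found in the camera images.
- rack: fixed stand of the revolving spice rack: round wooden plinth, radius 136, 14 high, with a clear dust cover (wall radius 131, flat roof with its top 137 above the worktop) that is open at the front over 68 degrees to each side. Roof and wall cover the rest; a steel hub (radius 34, top at 138) sits round the turning axis. Origin on the axis at worktop level, z up; its -x axis points out through the middle of the open front. Screwed down, does not move.
- carousel (a joint): angle (rad) of the turning part of the rack about the upright axis through rack; 0 with the empty pocket in the middle of the open front, grows anticlockwise seen from above. It turns endlessly both ways without stops or clicks, against light even friction (about 0.12 N m), stays where it is left, and reads on past a full turn (every multiple of 2 pi is the same place)
- knob (a point): centre of the round ribbed wooden knob on top of the turning part, on the axis, 168 above the worktop: diameter 55, from 146 to 189 above the worktop, parallel sides from 150 to 183; it turns with the carousel and can be gripped across at any angle
- pocket (a point): centre of the floor of the empty pocket, 24 above the worktop and 88 from the axis; the pocket is a steel collar, 59 inside diameter, 65 outside, whose rim is 24 above its floor. Five more such pockets, every 60 degrees, hold spice jars (up to 47 wide, tops 124 above the worktop) that are fixed in the carousel and turn with it
- front (a point): fixed point in the middle of the open front: where pocket must come
- back (a point): fixed point right at the back of the rack under the cover, opposite front, which the empty pocket passes if the carousel goes the long way round
- jar: spice jar to put away, 45 wide (round lid, slightly squarish body) and 100 tall, 0.1 to 0.2 kg, the same width from end to end; origin at the centre of its foot, z axis from foot to lid (lid 20 high at the top end). It starts upside down, standing on its lid: origin 100 above the worktop and z axis down. Laid on its side it stays lying where it is put
- mug: speckled mug with a handle, 80 wide, 115 long over the handle, 78 high; the body's centre lies 16 along +y from its origin and the handle reaches 58 along -y; leave alone
- mill: tall pale pepper mill, 70 wide, 197 high, origin under its centre; leave alone
- beaker: small clay beaker, 50 wide, 64 high, origin under its centre; leave alone
- lemon: lemon, 67 long, 54 wide, 54 high, origin under its centre; leave alone
- moka_pot: moka coffee pot standing behind the work, 98 wide, 155 long over its handle (along its -y), 174 high, origin under its middle; fixed, leave alone. Wall cupboards hang over it and the back of the worktop: fronts about 590 ahead of the robot's base axis, undersides 560 above the worktop. A fridge closes the right end about 490 to the right of that axis; the sink lies to the left
Mind the look-alikes: they are no part of the job. Leave any red look-alike of the jar alone.

How it is judged:
At the end, for the whole second after the job is handed in: the empty pocket's centre is within 15 mm of the middle of the open front (about 10 degrees), the jar stands in it on the pocket's floor (foot within 4 mm of the floor and 10 mm of its centre), lid up and upright within 7 degrees; jar and carousel are at rest (horizontal distance between pocket and front below 0.015 m and horizontal distance between jar and pocket below 0.01 m and distance between jar and pocket below 0.012 m and z of jar in the frame of pocket below 0.004 m and angle between jar's own z axis and vertical below 0.12 rad and linear speed of jar below 0.02 m/s and velocity of joint carousel between -0.05 and 0.05 rad/s); the robot touches nothing.
It fails at once if the carousel was turned the long way: the empty pocket went past the back of the rack (allowed only where it started within about 20 degrees of the back) (horizontal distance between pocket and back below 0.015 m and distance of pocket from where it was at the start of the episode above 0.034 m).
It fails at once if the carousel was turned more than 45 degrees beyond the open front (value of joint carousel below -0.79 rad or value of joint carousel above 7.07 rad).
It fails at once if the jar fell off the worktop (height (world z) of jar below -0.03 m).
It fails at once if the mug, mill, beaker or lemon was pushed away or tipped over (distance of any of mug, mill, beaker, lemon from where it was at the start of the episode above 0.03 m or angle between any of mug, mill, beaker's own z axis and vertical above 0.5 rad).
It also fails if it takes over 72 s, if anything falls off the work surface, if the arm or the gripper's body presses on something with over 40 N, if the wrist force passes 120 N, or if a joint passes its speed limit or range.

## Working session

There is one attempt and no reset: what is moved stays moved. The work goes in short steps, Python scripts to look and compute and a shell command to move; the robot and the scene stay as the last step left them, time stands still between calls to the robot, and variables do not carry over. Pictures are saved under pics/ and viewed, at most 10 in all, crops included, and the job is handed in when it is done.

```bash
mkdir -p pics; cat > h.py <<'E'
import numpy as np, cv2
from cell import robot
from scipy.spatial.transform import Rotation as R
def rot(m):
    a=np.array(m["attitude"],float)
    return a if a.shape==(3,3) else (R.from_quat(a).as_matrix() if a.size==4 else R.from_euler('xyz',a).as_matrix())
def ray(name,u,v):
    m=robot.camera_model(name); d=rot(m)@np.linalg.solve(np.array(m["camera_matrix"]),[u,v,1.]); return np.array(m["position"]),d
def plane(name,u,v,z):
    p,d=ray(name,u,v); return p+d*(z-p[2])/d[2]
def proj(name,P):
    m=robot.camera_model(name); c=np.array(m["camera_matrix"])@(rot(m).T@(np.array(P)-m["position"])); return c[:2]/c[2]
def snap(name,f):
    i=robot.read_camera(name); cv2.imwrite('pics/'+f,i[:,:,::-1]); return i
E
python3 - <<'E'
from h import *
snap('side','s0.png');snap('top','t0.png')
for n in('side','top'):print(robot.camera_model(n))
print(robot.observe())
E
```

```text
{'camera_matrix': array([[387.52399054,   0.        , 260.03191042],
       [  0.        , 387.52399054, 191.09052212],
       [  0.        ,   0.        ,   1.        ]]), 'position': array([0.23797994, 1.21580892, 0.62865508]), 'attitude': array([-1.97992996,  0.02159526, -2.88566344])}
{'camera_matrix': array([[404.02946751,   0.        , 266.46693172],
       [  0.        , 404.02946751, 187.82103858],
       [  0.        ,   0.        ,   1.        ]]), 'position': array([0.28460573, 0.07111514, 1.63018593]), 'attitude': array([-2.95327094,  0.01818733, -1.56881899])}
{'time': 0.1, 'qpos': array([ 1.03001847e+00,  3.42655816e-01,  1.52492383e+00, -3.60479238e-06,
        1.27541196e+00, -1.46035820e-01]), 'qvel': array([ 1.66881914e-04, -1.21946339e-03, -4.14914290e-05,  5.83031909e-05,
        1.92013401e-03,  5.99654020e-04]), 'joint_efforts': array([ 7.58452443e-04, -4.32003736e+01, -2.44693959e+01,  7.18017155e-02,
        5.26141527e-02, -4.05650894e-05]), 'tool_pos': array([0.20168539, 0.48427341, 0.19821224]), 'tool_rot': array([-3.14020810e+00, -2.00160465e-04,  2.74685153e+00]), 'contact_force': array([-0.28854754, -0.18526734,  0.350041  ]), 'torque': array([-0.03035188, -0.0003786 , -0.02147892]), 'grip_force': 0.0, 'opening': 0.09157499590193942}
```

View pics/t0.png

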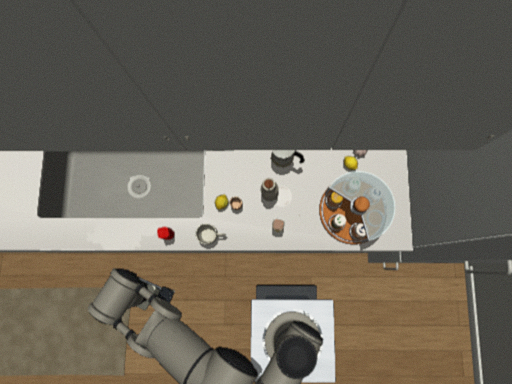

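View pics/s0.png

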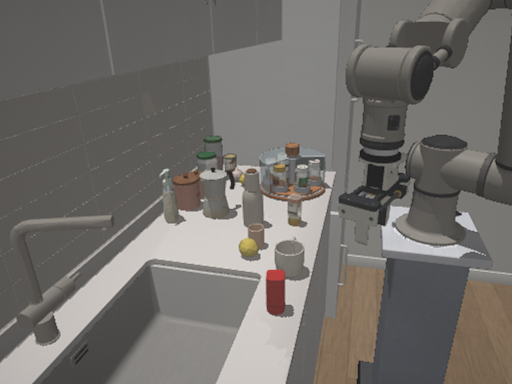

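Top view: the rack is at (357,208) with its knob at (361,204), and the open front faces lower left. Candidates for the jar:
- (278,227) top / (295,211) side: pale jar with its lid down
- (165,233) top / (276,292) side: the red look-alike
- (236,204) top: clay beaker
- Jars inside the rack: fixed

I choose (278,227) and will check it in a crop.

```bash
python3 - <<'E'
from h import *
t=cv2.imread('pics/t0.png');s=cv2.imread('pics/s0.png')
a=cv2.resize(t[160:255,260:410],(800,507),interpolation=cv2.INTER_CUBIC)
cv2.imwrite('pics/t0c.png',a)
b=cv2.resize(s[135:235,225:345],(720,600),interpolation=cv2.INTER_CUBIC)
cv2.imwrite('pics/s0c.png',b)
E
```

```text
(no output)
```

View pics/t0c.png

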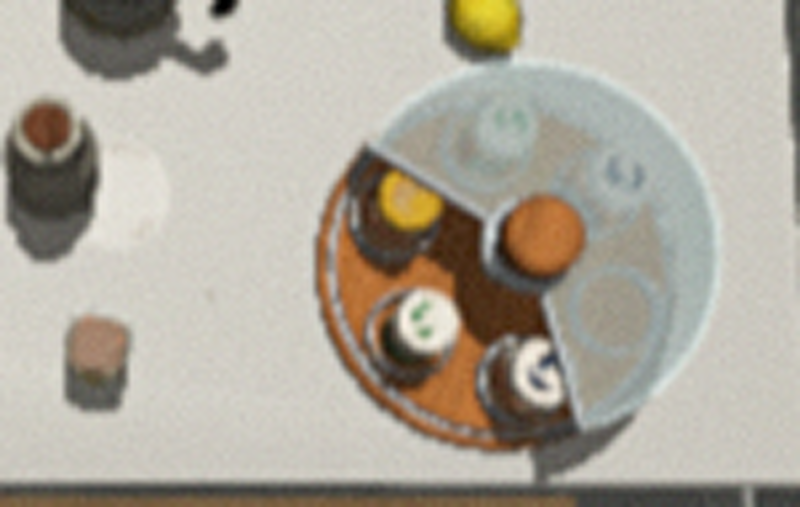

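View pics/s0c.png

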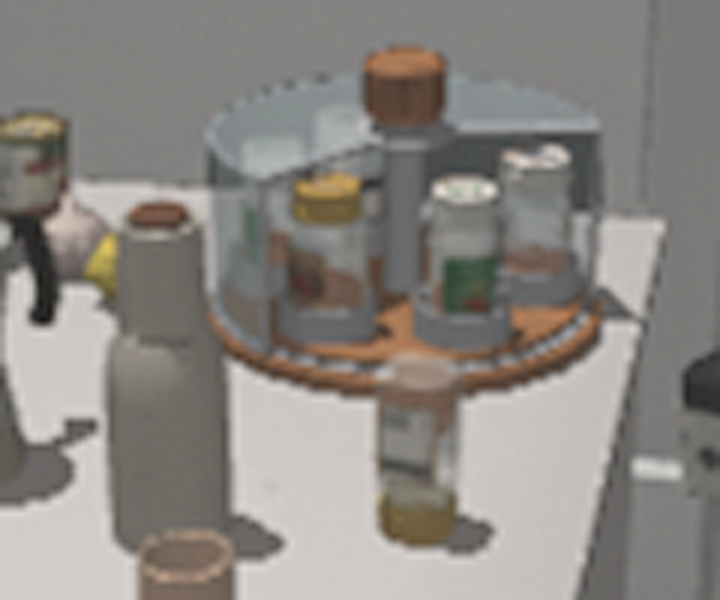

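The crop confirms it: the chosen jar stands with its gold lid down. The empty pocket is under the cover at crop (615,308), about (375,218) in the full picture.

```bash
python3 - <<'E'
from h import *
c=lambda u,v:(260+u*150/800,160+v*95/507)
for n,u,v,z in [('knobtop',545,233,.189),('hubnear?',530,250,.138),('roofcornerA',368,150,.137),('roofcornerB',582,428,.137),('roofA_in',487,217,.137),('roofB_in',545,297,.137),('pocket rim',615,308,.048),('capY',410,200,.124),('capG',430,320,.124),('capB',545,372,.124),('jar top',99,342,.1),('jar base',97,385,.02),('mill top',47,125,.197)]:
    print(n,plane('top',*c(u,v),z).round(4))
cs=lambda u,v:(225+u/6,135+v/6)
for n,u,v,z in [('knobtop',406,58,.189),('jar top',420,368,.1),('jar base',417,525,.0),('millbase',175,535,0.0)]:
    print('side',n,plane('side',*cs(u,v),z).round(4))
for n,u,v,z in [('lemon2',221,202,.027),('beaker',236,205,.05),('mug',207,236,.04),('mughandle',224,237,.04),('red',165,233,.1),('moka',282,162,.1)]:
    print(n,plane('top',u,v,z).round(3))
E
```

```text
knobtop [ 0.5009 -0.2459  0.189 ]
hubnear? [ 0.4966 -0.2462  0.138 ]
roofcornerA [ 0.5677 -0.1358  0.137 ]
roofcornerB [ 0.3737 -0.2769  0.137 ]
roofA_in [ 0.52   -0.2174  0.137 ]
roofB_in [ 0.4639 -0.2554  0.137 ]
pocket rim [ 0.4664 -0.3257  0.048 ]
capY [ 0.5342 -0.1662  0.124 ]
capG [ 0.4493 -0.1776  0.124 ]
capB [ 0.4131 -0.256   0.124 ]
jar top [0.4363 0.0534 0.1   ]
jar base [0.4122 0.0541 0.02  ]
mill top [0.5739 0.0893 0.197 ]
side knobtop [ 0.4943 -0.2313  0.189 ]
side jar top [0.4332 0.0574 0.1   ]
side jar base [0.4342 0.0535 0.    ]
side millbase [0.5661 0.0947 0.    ]
lemon2 [0.532 0.284 0.027]
beaker [0.517 0.221 0.05 ]
mug [0.395 0.334 0.04 ]
mughandle [0.391 0.267 0.04 ]
red [0.402 0.484 0.1  ]
moka [0.679 0.039 0.1  ]
```

```bash
cat >> h.py <<'E'
def delta(x,y,z,yaw=None):
    s=robot.observe(); p=s['tool_pos']; A=R.from_euler('xyz',s['tool_rot']).as_matrix()
    d=A.T@(np.array([x,y,z])-p); t=0 if yaw is None else -((yaw-s['tool_rot'][2]+np.pi)%(2*np.pi)-np.pi)
    print('t',round(s['time'],2),'pos',p.round(4),'yaw',round(s['tool_rot'][2],3),'q6',round(s['qpos'][5],2),'open',round(s['opening'],4),'SHIFT',d.round(4),'turn',round(t,3))
E
python3 -m jog '[[[1,-0.556,-0.56,-0.065,0],[1,-0.556,-0.56,-0.065,0],[1,-0.556,-0.56,-0.065,0],[1,-0.556,-0.56,-0.065,0],[1,-0.556,-0.56,-0.065,0]]]' 20
python3 -c "
from h import *
delta(.5,-.246,.26)"
```

```text
time: 0.52
tool_pos: [0.2802, 0.2906, 0.2158]
tool_rot: [-3.141, -0.0, 2.748]
contact_force: [0.9, -0.1, -0.1]
opening: 0.0918
grip_force: 0.0
t 0.52 pos [0.2802 0.2906 0.2158] yaw 2.748 q6 -0.56 open 0.0918 SHIFT [-0.4089 -0.4111 -0.0441] turn 0
```

```bash

python3 -m jog '[[[1,-0.4,-0.405,-0.05,0],[1,-0.4,-0.405,-0.05,0],[1,-0.4,-0.405,-0.05,0],[1,-0.4,-0.405,-0.05,0],[1,-0.4,-0.405,-0.05,0]]]'
python3 -m jog '[[[1,-0.25,-0.253,-0.03,0],[1,-0.25,-0.253,-0.03,0],[1,-0.25,-0.253,-0.03,0],[1,-0.25,-0.253,-0.03,0],[1,-0.25,-0.253,-0.03,0]]]'
python3 -c "
from h import *
delta(.5,-.246,.26)"
```

```text
time: 0.93
tool_pos: [0.3581, 0.098, 0.2343]
tool_rot: [3.141, 0.0, 2.747]
contact_force: [0.7, 1.3, -0.2]
opening: 0.0921
grip_force: 0.0
time: 1.35
tool_pos: [0.4361, -0.0946, 0.2517]
tool_rot: [3.141, -0.0, 2.746]
contact_force: [1.8, 0.9, 0.4]
opening: 0.0917
grip_force: 0.0
t 1.35 pos [ 0.4361 -0.0946  0.2517] yaw 2.746 q6 -1.56 open 0.0917 SHIFT [-0.1173 -0.1151 -0.0084] turn 0
```

```bash

python3 -m jog '[[[1,-0.112,-0.108,-0.008,0],[1,-0.112,-0.108,-0.008,0],[1,-0.112,-0.108,-0.008,0],[1,-0.112,-0.108,-0.008,0],[1,-0.112,-0.108,-0.008,0]]]'
python3 -m jog '[[[1,0,0,0,0],[1,0,0,0,0]]]'
python3 -c "
from h import *
delta(.5,-.246,.161)"
```

```text
time: 1.77
tool_pos: [0.4989, -0.2404, 0.2582]
tool_rot: [-3.14, -0.0, 2.743]
contact_force: [-0.6, 1.7, -0.2]
opening: 0.0918
grip_force: 0.0
time: 1.93
tool_pos: [0.4973, -0.2345, 0.259]
tool_rot: [3.141, -0.002, 2.747]
contact_force: [0.6, 0.3, 1.2]
opening: 0.0918
grip_force: 0.0
t 1.93 pos [ 0.4973 -0.2345  0.259 ] yaw 2.747 q6 -1.76 open 0.0918 SHIFT [-0.0071 -0.0097  0.098 ] turn 0
```

```bash

python3 -m jog '[[[1,-0.007,-0.01,0.03,0],[1,-0.007,-0.01,0.065,0],[1,-0.007,-0.01,0.098,0],[1,-0.007,-0.01,0.098,0],[1,-0.007,-0.01,0.098,0]]]'
python3 -m jog '[[[-0.5,0,0,0,0],[-0.5,0,0,0,0],[-0.5,0,0,0,0],[-0.5,0,0,0,0],[-0.5,0,0,0,0]]]' 25
python3 -c "
from h import *
delta(.5,-.246,.161);print(robot.observe()['contact_force'],robot.observe()['grip_force'])"
```

```text
time: 2.35
tool_pos: [0.4996, -0.2454, 0.1614]
tool_rot: [3.141, -0.003, 2.748]
contact_force: [-0.2, 0.8, 1.2]
opening: 0.0919
grip_force: 0.0
time: 2.77
tool_pos: [0.5008, -0.2474, 0.1626]
tool_rot: [-3.141, 0.002, 2.747]
contact_force: [-0.5, 1.2, -0.6]
opening: 0.063
grip_force: 0.0
t 2.77 pos [ 0.5008 -0.2474  0.1626] yaw 2.747 q6 -1.77 open 0.063 SHIFT [0.0013 0.0009 0.0016] turn 0
[-0.48577707  1.15177296 -0.56940876] 0.0
```

```bash

python3 -m jog '[[[-0.5,0,0,0,0],[-0.5,0,0,0,0],[-0.5,0,0,0,0],[-0.5,0,0,0,0]]]' 25
python3 -m jog '[[[-0.5,0,0,0,0.1],[-0.5,0,0,0,0.2],[-0.5,0,0,0,0.3],[-0.5,0,0,0,0.4],[-0.5,0,0,0,0.5]]]' 25
python3 -m jog '[[[-0.5,0,0,0,0.1],[-0.5,0,0,0,0.2],[-0.5,0,0,0,0.3],[-0.5,0,0,0,0.4],[-0.5,0,0,0,0.5]]]' 25
python3 -c "
from h import *
snap('top','t1.png')
delta(.5,-.246,.161);print(robot.observe()['torque'],robot.observe()['grip_force'])
i=cv2.imread('pics/t1.png');cv2.imwrite('pics/t1c.png',cv2.resize(i[160:255,260:410],(800,507),interpolation=cv2.INTER_CUBIC))"
```

```text
time: 3.1
tool_pos: [0.5004, -0.2472, 0.1616]
tool_rot: [3.141, -0.0, 2.747]
contact_force: [0.1, -0.4, 0.3]
opening: 0.0363
grip_force: 0.0
time: 3.52
tool_pos: [0.5004, -0.2472, 0.1616]
tool_rot: [3.142, -0.0, 2.242]
contact_force: [0.7, -0.3, -0.7]
opening: 0.0229
grip_force: 0.0
time: 3.93
tool_pos: [0.5004, -0.2472, 0.1615]
tool_rot: [-3.141, -0.0, 1.742]
contact_force: [0.2, -0.5, -1.1]
opening: 0.0229
grip_force: 0.0
t 3.98 pos [ 0.5005 -0.2471  0.1615] yaw 1.736 q6 -0.76 open 0.0231 SHIFT [ 0.0012 -0.0003  0.0005] turn 0
[-0.08012485  0.06206297 -0.06618342] 0.0
```

View pics/t1c.png

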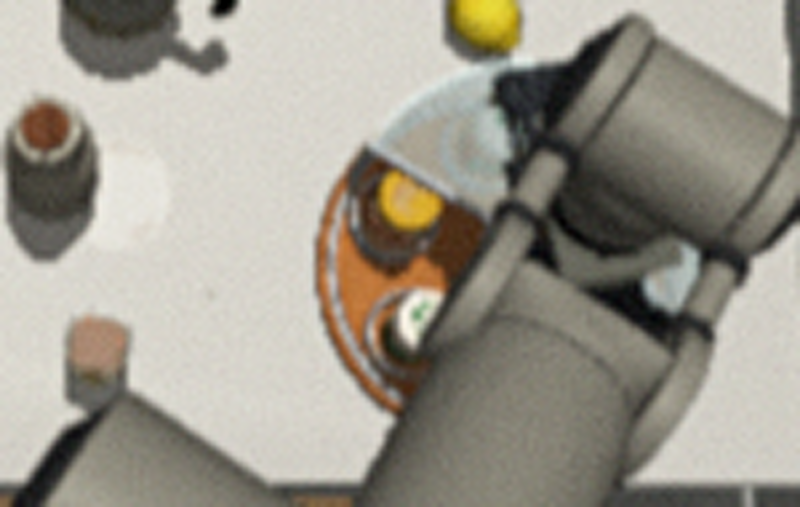

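The fingers closed to 23 mm and the jars in the rack did not move, so they missed the knob. I'll check from the side.

```bash
python3 -c "
from h import *
snap('side','s1.png')
print(proj('side',[.5005,-.2472,.1535]),proj('top',[.5,-.246,.189]),proj('side',[.5,-.246,.189]),proj('side',[.5,-.246,.0]))
i=cv2.imread('pics/s1.png');cv2.imwrite('pics/s1c.png',cv2.resize(i[90:215,225:375],(720,600),interpolation=cv2.INTER_CUBIC))"
```

```text
[291.7392791  152.03608355] [362.23489279 203.90129288] [291.90755654 143.53894182] [291.40081443 187.55885964]
```

View pics/s1c.png

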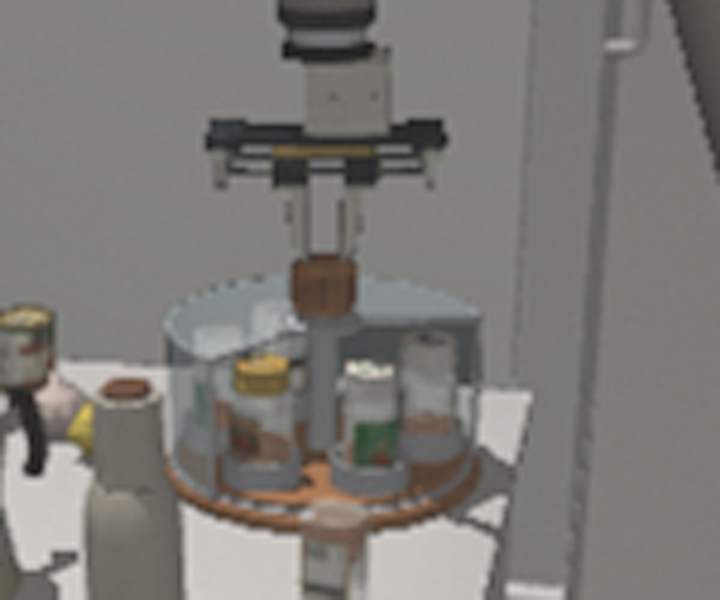

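```bash
python3 -c "
from h import *
for z in(.19,.2): print(proj('side',[.2017,.4843,z]),proj('top',[.2017,.4843,z]))
s=robot.observe();print(s)
a=cv2.imread('pics/s0.png')[165:260,325:425];b=cv2.imread('pics/t0.png')[255:345,85:185]
cv2.imwrite('pics/st.png',np.hstack([cv2.resize(a,(400,400),interpolation=cv2.INTER_CUBIC),cv2.resize(b,(400,400),interpolation=cv2.INTER_CUBIC)]))"
```

```text
[369.46245874 248.31749545] [155.2729824  288.82596749]
[369.89676906 244.20729619] [154.43845036 288.99477204]
{'time': 4.0333, 'qpos': array([-5.96112418e-01,  4.33764895e-01,  1.48950558e+00,  9.18606001e-05,
        1.21844838e+00, -7.71041482e-01]), 'qvel': array([ 0.00046937, -0.00049114, -0.00077289, -0.00264925,  0.00084198,
       -0.12498163]), 'joint_efforts': array([ 7.98369118e-03, -4.71487427e+01, -2.37568831e+01,  4.61237552e-02,
        8.04132340e-02,  1.26465227e+00]), 'tool_pos': array([ 0.50046241, -0.24717651,  0.16155264]), 'tool_rot': array([-3.14156222e+00, -1.49780339e-04,  1.74569368e+00]), 'contact_force': array([0.01770341, 0.25729672, 0.43507942]), 'torque': array([-0.07004686,  0.01671012, -0.01153149]), 'grip_force': 0.0, 'opening': 0.02270415934718037}
```

View pics/st.png

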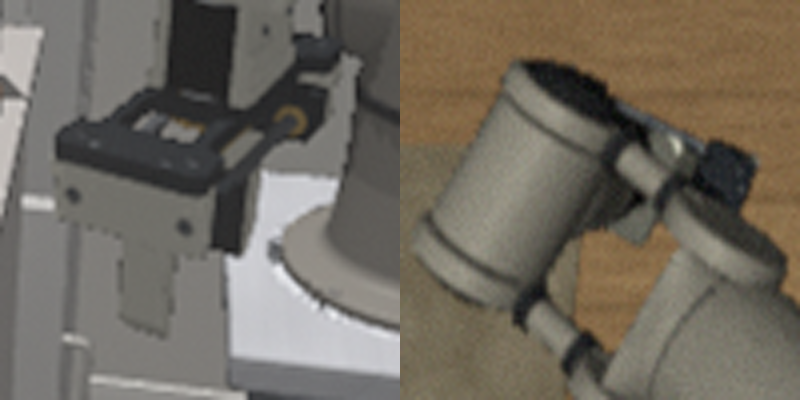

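```bash
python3 -c "
from h import *
print(robot.nose_length,[a for a in dir(robot) if a[0]!='_'])"
python3 -m jog '[[[1,0,0,0,0],[1,0,0,0,0],[1,0,0,0,0],[1,0,0,0,0],[1,0,0,0,0]]]'
python3 -m jog '[[[1,0,0,0,0],[1,0,0,0,0],[1,0,0,0,0],[1,0,0,0,0]]]'
python3 -c "
from h import *
snap('side','s2.png')
s=robot.observe();P=s['tool_pos'];ty=R.from_euler('xyz',s['tool_rot']).as_matrix()[:,1]
for k in(-.046,-.065,.046,.065):print(k,proj('side',P+ty*k-[0,0,.008]))
i=cv2.imread('pics/s2.png');cv2.imwrite('pics/s2c.png',cv2.resize(i[90:190,232:352],(720,600),interpolation=cv2.INTER_CUBIC))"
```

```text
0.008 ['IKError', 'camera_model', 'hand_in', 'nose_length', 'observe', 'read_camera']
time: 4.45
tool_pos: [0.5005, -0.2472, 0.1616]
tool_rot: [3.142, -0.0, 1.747]
contact_force: [-0.5, 0.1, 0.3]
opening: 0.0517
grip_force: 0.0
time: 4.78
tool_pos: [0.5005, -0.2472, 0.1617]
tool_rot: [3.142, -0.0, 1.747]
contact_force: [-0.0, 0.7, -0.1]
opening: 0.0785
grip_force: 0.0
-0.046 [303.32980281 152.05323969]
-0.065 [308.13186046 152.07131335]
0.046 [280.21361717 151.96623654]
0.065 [275.46749322 151.9483734 ]
```

View pics/s2c.png

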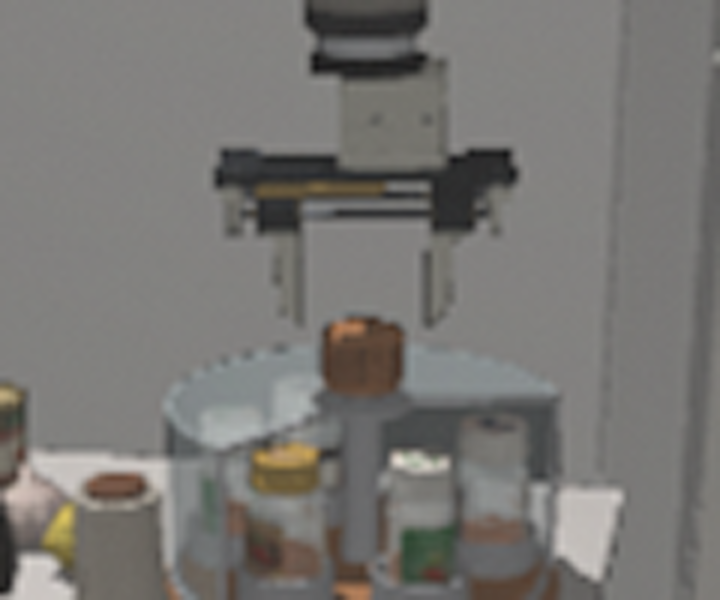

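The fingertips appear at side crop rows about 325, full-picture row 144. The reported pose predicts row 152, so the real tips are about 33 mm higher than reported and just above the knob top. I'll descend that far in steps, watching the force.

```bash

python3 -m jog '[[[1,0,0,0.01,0],[1,0,0,0.02,0],[1,0,0,0.02,0]]]'
python3 -m jog '[[[1,0,0,0.005,0],[1,0,0,0.01,0],[-0.5,0,0,0.01,0],[-0.5,0,0,0.01,0],[-0.5,0,0,0.01,0]]]' 30
python3 -m jog '[[[-0.5,0,0,0,0],[-0.5,0,0,0,0],[-0.5,0,0,0,0],[-0.5,0,0,0,0],[-0.5,0,0,0,0]]]' 30
```

```text
time: 5.08
tool_pos: [0.4991, -0.2463, 0.1388]
tool_rot: [-3.138, -0.003, 1.747]
contact_force: [-0.3, 1.5, -1.3]
opening: 0.0916
grip_force: 0.0
time: 5.5
tool_pos: [0.5006, -0.2472, 0.1318]
tool_rot: [3.141, 0.0, 1.747]
contact_force: [0.0, 0.2, -0.3]
opening: 0.0766
grip_force: 0.0
time: 5.92
tool_pos: [0.5009, -0.2472, 0.1318]
tool_rot: [3.141, 0.0, 1.747]
contact_force: [1.6, 1.1, 0.0]
opening: 0.0538
grip_force: 30.0
```

Gripped the knob at 54 mm. Now turning 2.13 rad clockwise.

```bash

python3 -m jog '[[[-0.5,0,0,0,0.1],[-0.5,0,0,0,0.21],[-0.5,0,0,0,0.32],[-0.5,0,0,0,0.43],[-0.5,0,0,0,0.54]]]' 30
python3 -m jog '[[[-0.5,0,0,0,0.11],[-0.5,0,0,0,0.22],[-0.5,0,0,0,0.33],[-0.5,0,0,0,0.44],[-0.5,0,0,0,0.54]]]' 30
python3 -m jog '[[[-0.5,0,0,0,0.11],[-0.5,0,0,0,0.22],[-0.5,0,0,0,0.33],[-0.5,0,0,0,0.44],[-0.5,0,0,0,0.54]]]' 30
python3 -m jog '[[[-0.5,0,0,0,0.11],[-0.5,0,0,0,0.22],[-0.5,0,0,0,0.33],[-0.5,0,0,0,0.43],[-0.5,0,0,0,0.51]]]' 30
python3 -m jog '[[[-0.5,0,0,0,0],[-0.5,0,0,0,0],[0.6,0,0,0,0],[0.6,0,0,0,0],[0.6,0,0,0,0]]]' 30
python3 -m jog '[[[1,0,0,0,0],[1,0,0,0,0],[1,0,0,-0.03,0],[1,0,0,-0.06,0],[1,0,0,-0.1,0]]]' 30
```

```text
time: 6.33
tool_pos: [0.5008, -0.2472, 0.1319]
tool_rot: [3.141, -0.0, 1.202]
contact_force: [1.4, 0.3, 1.0]
opening: 0.0539
grip_force: 30.0
time: 6.75
tool_pos: [0.5008, -0.2471, 0.1318]
tool_rot: [3.141, -0.0, 0.662]
contact_force: [1.5, 1.3, 0.7]
opening: 0.0535
grip_force: 30.0
time: 7.17
tool_pos: [0.5007, -0.247, 0.1319]
tool_rot: [3.141, -0.001, 0.122]
contact_force: [0.8, 1.9, -0.2]
opening: 0.0539
grip_force: 30.0
time: 7.58
tool_pos: [0.5007, -0.247, 0.1319]
tool_rot: [-3.141, -0.001, -0.388]
contact_force: [1.3, 1.0, 1.1]
opening: 0.0536
grip_force: 30.0
time: 8.0
tool_pos: [0.5002, -0.2472, 0.1315]
tool_rot: [3.141, 0.001, -0.382]
contact_force: [-0.6, -0.6, 0.4]
opening: 0.069
grip_force: 0.0
time: 8.42
tool_pos: [0.4992, -0.2465, 0.2307]
tool_rot: [-3.141, 0.005, -0.383]
contact_force: [0.6, -1.0, -0.6]
opening: 0.0911
grip_force: 0.0
```

```bash
python3 -c "
from h import *
snap('top','t2.png')
delta(.4355,.0545,.2,0)
print(plane('top',278,250,0),[plane('top',260+u*.1875,160+482*.1875,0).round(3) for u in(100,)])"
```

```text
t 8.47 pos [ 0.5027 -0.2487  0.2408] yaw -0.383 q6 1.36 open 0.0919 SHIFT [-0.1761 -0.2562  0.0383] turn -0.383
[0.34271384 0.05486884 0.        ] [array([0.341, 0.052, 0.   ])]
```

```bash

python3 -m jog '[[[1,-0.176,-0.256,0.0,-0.383],[1,-0.176,-0.256,0.0,-0.383],[1,-0.176,-0.256,0.0,-0.383],[1,-0.176,-0.256,0.0,-0.383],[1,-0.176,-0.256,0.0,-0.383]]]'
python3 -c "
from h import *
delta(.4355,.0545,.2,0)"
```

```text
time: 8.88
tool_pos: [0.4543, -0.0423, 0.2316]
tool_rot: [3.142, -0.001, 0.0]
contact_force: [1.2, 0.4, -0.3]
opening: 0.0918
grip_force: 0.0
t 8.88 pos [ 0.4543 -0.0423  0.2316] yaw 0.0 q6 1.31 open 0.0918 SHIFT [-0.0188 -0.0968  0.0316] turn 0.0
```

```bash

python3 -m jog '[[[1,-0.019,-0.095,0,0],[1,-0.019,-0.095,0,0],[1,-0.019,-0.095,0,0],[1,-0.019,-0.095,0,0],[1,-0.019,-0.095,0,0]]]'
python3 -c "
from h import *
snap('top','t3.png');snap('side','s3.png')
delta(.4355,.0545,.05,0)
a=cv2.imread('pics/t3.png')[160:255,230:350]; b=cv2.imread('pics/s3.png')[90:240,200:380]
cv2.imwrite('pics/st3.png',np.hstack([cv2.resize(a,(400,317),interpolation=cv2.INTER_CUBIC),cv2.resize(b,(380,317),interpolation=cv2.INTER_CUBIC)]))
P=robot.observe()['tool_pos'];print([proj('side',P+[0,k,dz]) for k in(-.046,.046) for dz in(-.008,.024)])
"
```

```text
time: 9.3
tool_pos: [0.4362, 0.0516, 0.2318]
tool_rot: [3.141, -0.001, 0.002]
contact_force: [0.7, -0.7, 0.4]
opening: 0.0917
grip_force: 0.0
t 9.4 pos [0.4366 0.0503 0.2316] yaw -0.001 q6 1.51 open 0.0918 SHIFT [-0.0011 -0.0043  0.1816] turn -0.001
[array([297.31071582, 155.7082473 ]), array([297.47360543, 146.38845384]), array([292.32232021, 164.88910562]), array([292.44291428, 155.02833728])]
```

View pics/st3.png

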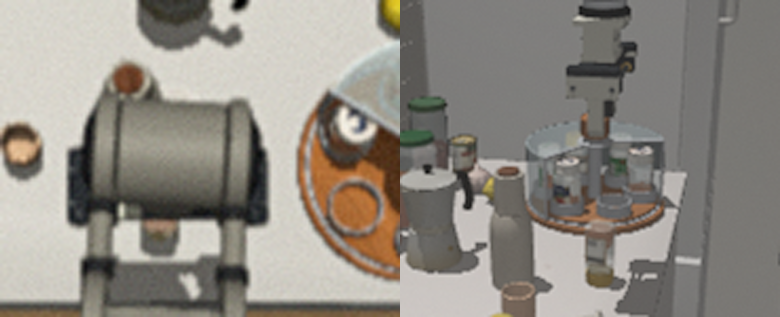

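The empty pocket now shows at top crop (355,207), inside the open front, and the fingers are aligned over the jar. The near fingertip is at side row about 155, matching the 32 mm offset. Descending to grip.

```bash

python3 -m jog '[[[1,-0.001,-0.003,0.04,0],[1,-0.001,-0.003,0.08,0],[1,-0.001,-0.003,0.12,0],[1,-0.001,-0.003,0.16,0],[1,-0.001,-0.003,0.19,0]]]'
python3 -m jog '[[[0,0,0,0,0],[-0.3,0,0,0,0],[-0.3,0,0,0,0],[-0.3,0,0,0,0],[-0.3,0,0,0,0]]]' 15
python3 -m jog '[[[-0.3,0,0,0,0],[-0.3,0,0,0,0],[-0.3,0,0,0,0],[-0.3,0,0,0,0],[-0.3,0,0,0,0]]]' 15
python3 -c "
from h import *
p=plane('top',336.5,222,.048);q=p[:2]-[.5007,-.247];print(p,np.hypot(*q),np.degrees(np.arctan2(q[1],q[0])))
delta(.41,-.045,.06,1.571)"
```

```text
time: 9.82
tool_pos: [0.4343, 0.0528, 0.039]
tool_rot: [3.142, 0.002, -0.003]
contact_force: [0.2, 0.1, -0.6]
opening: 0.0919
grip_force: 0.0
time: 10.23
tool_pos: [0.4368, 0.0539, 0.0435]
tool_rot: [3.141, -0.004, -0.001]
contact_force: [0.1, 0.5, -0.4]
opening: 0.0631
grip_force: 0.0
time: 10.65
tool_pos: [0.4358, 0.0543, 0.0424]
tool_rot: [-3.142, -0.002, -0.0]
contact_force: [-0.5, 0.5, 6.5]
opening: 0.0459
grip_force: 15.0
[ 0.44962494 -0.17376262  0.048     ] 0.08928815925037868 124.89155570391999
t 10.65 pos [0.4358 0.0543 0.0424] yaw -0.0 q6 1.52 open 0.0459 SHIFT [-0.0258  0.0993 -0.0177] turn -1.571
```

```bash

python3 -m jog '[[[-0.3,0,0,-0.02,0],[-0.3,-0.012,0.03,-0.02,-0.1],[-0.3,-0.02,0.06,-0.02,-0.2],[-0.3,-0.026,0.085,-0.02,-0.32],[-0.3,-0.026,0.099,-0.02,-0.44]]]' 15
python3 -m jog '[[[-0.3,0,0,0,-0.12],[-0.3,0,0,0,-0.24],[-0.3,0,0,0,-0.36],[-0.3,0,0,0,-0.48],[-0.3,0,0,0,-0.6]]]' 15
python3 -m jog '[[[-0.3,0,0,0,-0.12],[-0.3,0,0,0,-0.24],[-0.3,0,0,0,-0.36],[-0.3,0,0,0,-0.48],[-0.3,0,0,0,-0.531]]]' 15
python3 -m jog '[[[-0.3,0,0,0.01,0],[-0.3,0,0,0.015,0],[-0.3,0,0,0.018,0],[-0.3,0,0,0.018,0]]]' 15
python3 -c "
from h import *
delta(.41,-.045,.04,1.571)"
```

```text
time: 11.07
tool_pos: [0.4078, -0.0464, 0.0616]
tool_rot: [-3.141, 0.001, 0.445]
contact_force: [0.4, 0.8, -0.9]
opening: 0.0461
grip_force: 15.0
time: 11.48
tool_pos: [0.409, -0.0448, 0.0615]
tool_rot: [-3.141, 0.0, 1.046]
contact_force: [1.0, 0.0, -1.6]
opening: 0.0456
grip_force: 15.0
time: 11.9
tool_pos: [0.4089, -0.0446, 0.0615]
tool_rot: [-3.141, -0.0, 1.577]
contact_force: [-0.5, 0.3, -0.7]
opening: 0.0459
grip_force: 15.0
time: 12.23
tool_pos: [0.4086, -0.0446, 0.043]
tool_rot: [-3.14, -0.001, 1.571]
contact_force: [-0.6, -0.1, -1.0]
opening: 0.0457
grip_force: 15.0
t 12.23 pos [ 0.4086 -0.0446  0.043 ] yaw 1.571 q6 -0.3 open 0.0457 SHIFT [-0.0004  0.0014  0.003 ] turn -0.0
```

```bash

python3 -m jog '[[[-0.3,0,0,0.002,0],[-0.3,0.008,0,0.001,0],[-0.3,0.016,0,0,0],[-0.3,0.024,0,-0.001,0],[-0.3,0.034,0,0,0]]]' 5
python3 -m jog '[[[-0.3,0.012,0,0.002,0],[-0.3,0.023,0,0.005,0],[-0.3,0.033,0,0.01,0],[-0.3,0.033,0,0.01,0]]]' 5
python3 -c "
from h import *
snap('side','s4.png')
i=cv2.imread('pics/s4.png');cv2.imwrite('pics/s4c.png',cv2.resize(i[120:240,240:390],(700,560),interpolation=cv2.INTER_CUBIC))"
```

```text
time: 12.65
tool_pos: [0.4095, -0.0099, 0.0441]
tool_rot: [3.141, 0.0, 1.571]
contact_force: [0.0, 0.3, -0.4]
opening: 0.0456
grip_force: 5.0
time: 12.98
tool_pos: [0.4105, 0.0242, 0.0341]
tool_rot: [3.138, -0.0, 1.572]
contact_force: [1.7, 0.2, 1.8]
opening: 0.0437
grip_force: 5.0
```

View pics/s4c.png

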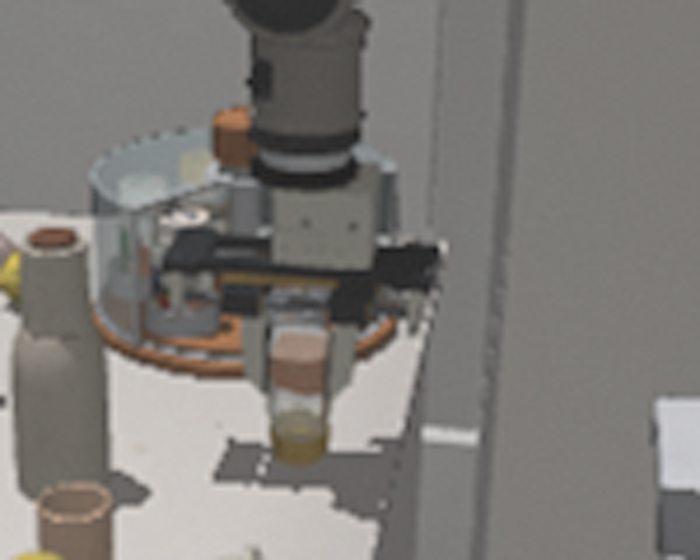

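The picture shows the jar between the fingers, with the gold lid at about (304,214) and the brown foot end at about (304,194). All 10 views are used, so from here I measure with masks only.

```bash
cat >> h.py <<'E'
def gold(name,x0,y0,x1,y1):
    i=robot.read_camera(name)[y0:y1,x0:x1]; h=cv2.cvtColor(i,cv2.COLOR_RGB2HSV)
    m=cv2.inRange(h,(18,90,50),(35,255,255)); n,l,st,c=cv2.connectedComponentsWithStats(m)
    return [(st[k].tolist()[:2],st[k].tolist()[2:],(c[k]+[x0,y0]).round(1)) for k in range(1,n) if st[k][4]>8]
E
python3 -c "
from h import *
print(gold('side',285,180,330,235),gold('top',255,205,330,250))
x=.4105
for th in(0,20,45,60):
    t=np.radians(th);g=np.array([x,.0242,.0341+.043]);a=np.array([0,-np.sin(t),-np.cos(t)])
    print(th,'lid end',proj('side',g+a*.085).round(1),'lidmid',proj('side',g+a*.075).round(1),'foot',proj('side',g-a*.015).round(1),'top lid',proj('top',g+a*.075).round(1),'z',(g+a*.085)[2])
"
```

```text
[([7, 0], [15, 1, 15], array([299., 180.])), ([14, 33], [11, 6, 43], array([304.1, 216. ]))] []
0 lid end [302.7 221.3] lidmid [302.7 218.8] foot [303.3 195.1] top lid [285.6 232.9] z -0.007900000000000004
20 lid end [304.  216.3] lidmid [303.9 214.3] foot [303.1 195.9] top lid [292.  232.8] z -0.0027738727668022156
45 lid end [305.4 207.5] lidmid [305.2 206.6] foot [302.8 197.5] top lid [299.2 232.5] z 0.016995923599143453
60 lid end [306.1 201.5] lidmid [305.8 201.2] foot [302.7 198.7] top lid [302.4 232.2] z 0.03459999999999999
```

```bash

python3 -m jog '[[[-0.3,0.01,0,0.004,0],[-0.3,0.022,0,0.01,0],[-0.3,0.032,0,0.018,0],[-0.3,0.032,0,0.018,0]]]' 3
python3 -c "
from h import *
print(gold('side',285,180,330,235))
delta(.41,.08,.03)
g=robot.observe()['tool_pos']+[0,0,.043]
for th in(0,20,45,60):
    t=np.radians(th);a=np.array([0,-np.sin(t),-np.cos(t)])
    print(th,'lid end',proj('side',g+a*.085).round(1),'lidmid',proj('side',g+a*.075).round(1),'foot',proj('side',g-a*.015).round(1))
"
```

```text
time: 13.47
tool_pos: [0.4084, 0.0559, 0.0145]
tool_rot: [-3.14, -0.001, 1.572]
contact_force: [-0.2, 0.2, 1.0]
opening: 0.044
grip_force: 3.0
[([2, 8], [14, 2, 18], array([292.4, 188.8])), ([15, 36], [9, 3, 17], array([303.8, 217.1]))]
t 13.52 pos [0.4082 0.0552 0.0148] yaw 1.572 q6 -0.05 open 0.0437 SHIFT [ 0.0248  0.0018 -0.0152] turn 0
0 lid end [301.8 230.5] lidmid [301.8 227.9] foot [302.4 204.2]
20 lid end [303.1 225.2] lidmid [303.  223.3] foot [302.2 205.1]
45 lid end [304.6 216.2] lidmid [304.3 215.3] foot [301.9 206.7]
60 lid end [305.3 210.1] lidmid [305.  209.9] foot [301.8 207.9]
```

```bash

python3 -m jog '[[[-0.3,0.012,0,0.008,0],[-0.3,0.02,0,0.018,0],[-0.3,0.026,0,0.027,0],[-0.3,0.03,0,0.033,0],[-0.3,0.03,0,0.033,0]]]' 3
python3 -c "
from h import *
print(gold('side',285,180,330,235),gold('top',255,205,340,250))
delta(.41,.08,.03)
g=robot.observe()['tool_pos']+[0,0,.043]
for th in(45,70,90):
    t=np.radians(th);a=np.array([0,-np.sin(t),-np.cos(t)])
    print(th,'lid end',proj('side',g+a*.085).round(1),'lidmid',proj('side',g+a*.075).round(1),'foot',proj('side',g-a*.015).round(1))
"
```

```text
time: 13.93
tool_pos: [0.4077, 0.0845, -0.0187]
tool_rot: [-3.138, 0.0, 1.572]
contact_force: [-0.2, -0.1, -1.6]
opening: 0.0434
grip_force: 3.0
[([0, 21], [10, 2, 13], array([288.9, 201.7]))] []
t 14.03 pos [ 0.4085  0.084  -0.0178] yaw 1.571 q6 0.02 open 0.0434 SHIFT [-0.004   0.0014 -0.0478] turn 0
45 lid end [303.1 228.1] lidmid [302.8 227.3] foot [300.2 219.4]
70 lid end [304.1 217.7] lidmid [303.8 218.1] foot [300.  221.4]
90 lid end [304.6 209.7] lidmid [304.1 210.9] foot [299.9 222.9]
```

```bash

python3 -m jog '[[[0.3,0,0,0,0],[0.7,0,0,0,0],[0.7,0,0,0,0],[0.7,0,0,-0.02,0],[0.7,0,0,-0.06,0]]]' 3
python3 -m jog '[[[0.7,-0.03,0,-0.03,0],[0.7,-0.065,0,-0.06,0],[0.7,-0.1,0,-0.1,0],[0.7,-0.14,0,-0.1,0],[0.7,-0.14,0,-0.1,0]]]' 3
python3 -c "
from h import *
print(gold('side',260,180,335,260),gold('top',230,205,320,250))
i=snap('top','t5.png'); j=snap('side','s5.png')
h=cv2.cvtColor(i,cv2.COLOR_RGB2HSV)
print('sat');print(h[210:250:2,250:312:2,1]);print('val');print(h[210:250:2,250:312:2,2])
"
```

```text
time: 14.45
tool_pos: [0.4063, 0.0838, 0.0407]
tool_rot: [-3.134, 0.0, 1.57]
contact_force: [0.4, 0.2, -0.2]
opening: 0.0724
grip_force: 0.0
time: 14.87
tool_pos: [0.4109, -0.0604, 0.1457]
tool_rot: [3.135, 0.004, 1.568]
contact_force: [0.7, -0.2, -0.4]
opening: 0.078
grip_force: 0.0
[([39, 28], [11, 7, 30], array([304.5, 209.9]))] [([52, 23], [5, 11, 53], array([284. , 232.8]))]
sat
[[ 13  12  13  15  12  12  16  13  11  14  14  13  11  12  15  12  17  12
   15  15  14  13  12   9  32  31  31  30  34  30  33]
 [ 13  15  10  13  14   8  13  13  14  14  13  14  14  12  14  12  14  19
   14  14  14  13  15  33   9  27  25  26  31  28  27]
 [ 12  11  12  13  14  12  13  18  14  14  17  14  14  13  16  13  13  12
   13  14  14  15  18  20   6  27  26  30  32  24  29]
 [ 13  14  13  13  14  13  15  13  14  17  12  13  13  13  15  13  12  11
   14  14  15  13  21  82  16  27  30  30  32  35  27]
 [ 13  12  12  13  15  17  17  15  15  13  14  13  13  15  17  12  14  12
   15  14  13  14  20  43  33  36  28  45  34  30  33]
 [ 15  12  14  14  11  18  12  13  13  14  14  14  13  13  12  12  1
[... 3752 characters left out ...]
  121 210 136  47  54  91  85 111 160 101 108 103 105]
 [211 205 206 208 207 211 185 180 180 177 182 181 180 185 181 185 189 182
  189 204  41  68  52  39  71  91  52  75  95  91  92]
 [206 206 210 207 205 206 210 210 207 210 212 214 209 210 212 212 209 210
  208 172  49 106 104  72  65  91  23  23  38  35  40]
 [210 207 213 204 209 208 205 205 207 207 207 207 206 208 205 204 206 211
  211 194  92 116 120  73  88  98  16  20  17  23  21]
 [206 202 205 205 206 202 204 206 203 204 208 208 208 206 205 207 207 208
  213 144 118 128 128  84  99  92  24  21  16  20  24]
 [206 206 211 208 208 205 208 210 207 209 209 210 206 208 209 205 208 212
  208 122 139 139 131 125 127 104  47  15  19  13  16]]
```

```bash
python3 -c "
from h import *
for u in(262.5,284,287.5):print(plane('top',u,233,.03).round(4))
delta(.41,.0,.05)"
```

```text
[0.408  0.1161 0.03  ]
[0.408  0.0313 0.03  ]
[0.408  0.0175 0.03  ]
t 15.07 pos [ 0.4085 -0.0553  0.1421] yaw 1.569 q6 -0.32 open 0.0782 SHIFT [0.0552 0.0015 0.0922] turn 0
```

```bash

python3 -m jog '[[[0.7,0.04,0,0,0],[0.7,0.08,0,0.02,0],[0.7,0.086,0,0.055,0],[0.7,0.086,0,0.095,0],[0.7,0.086,0,0.13,0]]]' 5
python3 -c "
from h import *
delta(.408,.031,-.018)"
```

```text
time: 15.48
tool_pos: [0.4077, 0.0329, 0.0106]
tool_rot: [-3.141, -0.0, 1.575]
contact_force: [1.2, 0.2, 0.2]
opening: 0.078
grip_force: 0.0
t 15.48 pos [0.4077 0.0329 0.0106] yaw 1.575 q6 -0.11 open 0.078 SHIFT [-0.0019  0.0003  0.0286] turn 0
```

```bash

python3 -m jog '[[[0.7,-0.002,0,0.028,0],[0,-0.002,0,0.028,0],[-0.3,-0.002,0,0.028,0],[-0.3,-0.002,0,0.028,0],[-0.3,-0.002,0,0.028,0]]]' 4
python3 -m jog '[[[-0.3,0,0,0,0],[-0.3,0,0,0,0],[-0.3,0,0,0,0],[-0.3,0,0,0,0]]]' 4
python3 -m jog '[[[-0.3,-0.001,0,-0.014,0],[-0.3,-0.002,0,-0.028,0],[-0.3,0.001,0,-0.039,0],[-0.3,0.005,0,-0.048,0],[-0.3,0.009,0,-0.053,0]]]' 4
python3 -c "
from h import *
delta(.408,.031,-.018)
print(gold('top',230,205,320,250),gold('side',260,150,335,260))
i=snap('side','s6.png')"
```

```text
time: 15.9
tool_pos: [0.4104, 0.0285, -0.0138]
tool_rot: [3.139, 0.0, 1.571]
contact_force: [-0.5, -0.0, -0.2]
opening: 0.0561
grip_force: 0.0
time: 16.23
tool_pos: [0.4101, 0.0282, -0.0143]
tool_rot: [3.139, 0.0, 1.57]
contact_force: [0.2, 1.2, 7.0]
opening: 0.0441
grip_force: 4.0
time: 16.65
tool_pos: [0.4097, 0.0372, 0.0389]
tool_rot: [3.14, 0.0, 1.57]
contact_force: [-0.2, 0.0, -1.3]
opening: 0.0437
grip_force: 4.0
t 16.65 pos [0.4097 0.0372 0.0389] yaw 1.57 q6 -0.1 open 0.0437 SHIFT [-0.0062 -0.0018  0.0569] turn 0
[] [([27, 29], [24, 2, 33], array([296.5, 179.7])), ([37, 47], [13, 8, 61], array([303.5, 200. ]))]
```

```bash

python3 -m jog '[[[-0.3,0.006,0,-0.005,0],[-0.3,0.014,0,-0.01,0],[-0.3,0.024,0,-0.012,0],[-0.3,0.033,0,-0.012,0],[-0.3,0.043,0,-0.011,0]]]' 4
python3 -m jog '[[[-0.3,0.006,0,0.001,0],[-0.3,0.012,0,0.002,0],[-0.3,0.012,0,0.002,0]]]' 4
python3 -c "
from h import *
delta(.408,.031,-.018)
i=snap('side','s7.png');g=robot.observe()['tool_pos']+[0,0,.043]
print(gold('side',260,150,335,260))
for th in(0,30,60):
    t=np.radians(th);a=np.array([0,np.sin(t),-np.cos(t)])
    print(th,proj('side',g).round(1),'foot c',proj('side',g+a*.085).round(1))
print(cv2.cvtColor(i,cv2.COLOR_RGB2HSV)[190:232,302].tolist())
"
```

```text
time: 17.22
tool_pos: [0.4091, 0.0814, 0.0487]
tool_rot: [3.141, -0.0, 1.571]
contact_force: [0.2, -0.7, -0.3]
opening: 0.0441
grip_force: 4.0
time: 17.47
tool_pos: [0.4088, 0.0934, 0.0462]
tool_rot: [-3.141, -0.0, 1.572]
contact_force: [-1.0, -0.2, -0.9]
opening: 0.044
grip_force: 4.0
t 17.47 pos [0.4088 0.0934 0.0462] yaw 1.572 q6 0.04 open 0.044 SHIFT [-0.0624 -0.0008  0.0642] turn 0
[([25, 33], [12, 2, 15], array([289.6, 183.8])), ([34, 53], [13, 7, 62], array([300.6, 205.4]))]
0 [300.5 204.4] foot c [300.  227.6]
30 [300.5 204.4] foot c [297.9 230.7]
60 [300.5 204.4] foot c [296.4 226.8]
[[90, 4, 72], [0, 0, 85], [110, 7, 104], [10, 59, 121], [12, 127, 129], [5, 24, 115], [9, 13, 136], [12, 92, 130], [12, 116, 119], [12, 103, 89], [12, 79, 90], [15, 21, 148], [19, 26, 167], [21, 126, 103], [21, 117, 107], [20, 111, 106], [20, 112, 107], [20, 118, 108], [20, 77, 122], [22, 34, 165], [25, 23, 191], [24, 27, 187], [26, 19, 187], [30, 6, 202], [45, 5, 213], [23, 5, 212], [30, 4, 214], [40, 4, 214], [40, 4, 214], [30, 4, 214], [30, 2, 214], [38, 5, 215], [14, 14, 201], [11, 61, 171], [10, 83, 154], [10, 71, 144], [11, 70, 143], [11, 72, 145], [10, 79, 151], [10, 77, 146], [11, 68, 135], [11, 64, 128]]
```

```bash

python3 -m jog '[[[-0.3,0,0,0.002,0],[-0.3,0,0,0.003,0],[-0.3,0,0,0.003,0]]]' 4
python3 -c "
from h import *
i=robot.read_camera('side');h=cv2.cvtColor(i,cv2.COLOR_RGB2HSV);g=robot.observe()['tool_pos']+[0,0,.043];print(robot.observe()['contact_force'],g)
m=cv2.inRange(h,(3,50,60),(16,200,230))[215:250,285:320]
for r in range(0,26):
    c=np.flatnonzero(m[r]); 
    if len(c): print(215+r,285+c.min(),285+c.max(),len(c))
for th in(0,10,20,30,45):
    t=np.radians(th);a=np.array([0,np.sin(t),-np.cos(t)]);n=np.array([0,np.cos(t),np.sin(t)])
    f=g+a*.086; print(th,'near rim',proj('side',f+n*.0225).round(1),'far rim',proj('side',f-n*.0225).round(1),'sides',proj('side',f+[.0225,0,0]).round(1),proj('side',f-[.0225,0,0]).round(1),'mid',proj('side',f-a*.02).round(1))
"
```

```text
time: 17.82
tool_pos: [0.409, 0.0919, 0.0434]
tool_rot: [-3.141, -0.0, 1.57]
contact_force: [0.3, 0.3, -0.8]
opening: 0.044
grip_force: 4.0
[ 1.25700961  0.18417402 -0.13585287] [0.40909602 0.09192632 0.08650092]
224 299 304 6
225 292 303 8
226 292 303 11
227 291 303 13
228 291 303 13
229 292 303 12
230 292 304 13
231 292 304 13
232 293 304 12
233 294 302 9
234 299 302 4
0 near rim [298.8 231.7] far rim [301.  225.3] sides [293.3 227.8] [306.7 229.2] mid [300.1 223.1]
10 near rim [298.1 232.5] far rim [300.3 228.1] sides [292.5 229.6] [306.1 231. ] mid [299.5 224.5]
20 near rim [297.5 232.5] far rim [299.5 230.3] sides [291.7 230.6] [305.4 232.1] mid [299.  225.3]
30 near rim [296.9 231.5] far rim [298.8 231.8] sides [290.9 230.9] [304.8 232.4] mid [298.5 225.5]
45 near rim [296.2 228.6] far rim [297.7 232.6] sides [290.  229.9] [304.1 231.4] mid [297.8 224.6]
```

The foot outline (columns 292–304) shows the jar still leaning by about 30°. The pivot is its lower edge, so I carry the arc 47 mm further.

```bash

python3 -m jog '[[[-0.3,0.008,0,-0.001,0],[-0.3,0.016,0,-0.0015,0],[-0.3,0.024,0,-0.002,0],[-0.3,0.032,0,-0.002,0],[-0.3,0.04,0,-0.001,0]]]' 4
python3 -m jog '[[[-0.3,0.006,0,0.002,0],[-0.3,0.007,0,0.004,0],[-0.3,0.007,0,0.004,0]]]' 4
python3 -c "
from h import *
i=robot.read_camera('side');h=cv2.cvtColor(i,cv2.COLOR_RGB2HSV);g=robot.observe()['tool_pos']+[0,0,.043];print(robot.observe()['contact_force'],g)
m=cv2.inRange(h,(3,50,60),(16,200,230))[215:260,280:320]
for r in range(0,45):
    c=np.flatnonzero(m[r]); 
    if len(c): print(215+r,280+c.min(),280+c.max(),len(c))
for th in(-10,0,10,20,30):
    t=np.radians(th);a=np.array([0,np.sin(t),-np.cos(t)]);n=np.array([0,np.cos(t),np.sin(t)])
    f=g+a*.086; print(th,'near rim',proj('side',f+n*.0225).round(1),'sides',proj('side',f+[.0225,0,0]).round(1),proj('side',f-[.0225,0,0]).round(1))
"
```

```text
time: 18.28
tool_pos: [0.4093, 0.1334, 0.0448]
tool_rot: [3.141, -0.0, 1.571]
contact_force: [0.3, 0.7, -2.3]
opening: 0.0443
grip_force: 4.0
time: 18.53
tool_pos: [0.4094, 0.1397, 0.0405]
tool_rot: [3.141, 0.0, 1.572]
contact_force: [0.1, -0.0, 0.5]
opening: 0.0442
grip_force: 4.0
[ 0.80513675 -0.13489294 -0.23468961] [0.40932306 0.13956484 0.08355186]
231 289 301 7
232 289 301 11
233 289 301 12
234 289 301 13
235 289 301 13
236 290 301 12
237 290 302 11
238 290 302 9
239 297 301 5
240 299 300 2
-10 near rim [297.1 238.1] sides [291.4 233. ] [305.1 234.4]
0 near rim [296.3 239.8] sides [290.6 235.6] [304.4 237.1]
10 near rim [295.5 240.7] sides [289.7 237.5] [303.7 239.1]
20 near rim [294.8 240.8] sides [288.9 238.7] [303.  240.3]
30 near rim [294.2 239.9] sides [288.1 239.1] [302.4 240.7]
```

```bash

python3 -m jog '[[[0.3,0,0,0,0],[0.5,0,0,0,0],[0.5,0,0,0,0],[0.5,0,0,0,0]]]' 4
python3 -c "
from h import *
i=robot.read_camera('side');h=cv2.cvtColor(i,cv2.COLOR_RGB2HSV);g=robot.observe()['tool_pos']+[0,0,.043];print(g,gold('side',270,190,335,260))
for a,b in(((3,50,60),(16,200,230)),((17,70,50),(35,255,255))):
  m=cv2.inRange(h,a,b)[200:260,280:320]; m[:,:]=m
  for r in range(0,45):
    c=np.flatnonzero(m[r]); 
    if len(c): print(200+r,280+c.min(),280+c.max(),len(c))
"
```

```text
time: 18.92
tool_pos: [0.4091, 0.1391, 0.0406]
tool_rot: [-3.141, -0.0, 1.57]
contact_force: [0.3, 0.4, 0.1]
opening: 0.0659
grip_force: 0.0
[0.40910402 0.13911265 0.0836103 ] [([8, 0], [10, 3, 14], array([282.4, 191. ])), ([26, 27], [11, 8, 28], array([301.9, 218.8]))]
200 289 303 15
227 302 302 1
228 296 303 3
229 293 303 11
230 292 303 12
231 291 302 12
232 291 303 13
233 291 303 13
234 291 303 13
235 291 303 13
236 291 303 13
237 291 302 10
238 291 302 8
239 296 301 6
240 298 300 3
217 297 304 8
218 296 305 10
219 296 305 9
220 303 306 4
221 305 306 2
222 306 306 1
223 306 306 1
224 306 306 1
225 306 306 1
```

```bash

python3 -m jog '[[[0.6,0,0,-0.03,0],[0.8,0,0,-0.07,0],[0.8,0,0,-0.1,0],[0.8,-0.04,0,-0.1,0],[0.8,-0.08,0,-0.1,0]]]' 4
python3 -m jog '[[[0.8,-0.04,0,0,0],[0.8,-0.08,0,0,0],[0.8,-0.08,0,0,0]]]' 4
python3 -c "
from h import *
t=gold('top',230,200,320,250);s=gold('side',250,180,335,260);print(t,s)
for z in(.1,):
  for k in t: print(plane('top',*k[2],z).round(4))
  for k in s: print(plane('side',*k[2],.09).round(4))
delta(.409,.139,.0406)
"
```

```text
time: 19.43
tool_pos: [0.4104, 0.0597, 0.1426]
tool_rot: [3.136, 0.0, 1.576]
contact_force: [0.2, -0.2, -0.4]
opening: 0.082
grip_force: 0.0
time: 19.68
tool_pos: [0.4096, -0.0268, 0.1409]
tool_rot: [3.14, 0.002, 1.565]
contact_force: [0.5, 1.0, -0.0]
opening: 0.0827
grip_force: 0.0
[([36, 28], [5, 11, 53], array([268. , 232.8]))] [([46, 36], [11, 9, 34], array([301.9, 218.4])), ([0, 58], [8, 18, 113], array([252.9, 247. ]))]
[0.4033 0.0934 0.1   ]
[0.389  0.1896 0.09  ]
[0.4888 0.3773 0.09  ]
t 19.78 pos [ 0.409  -0.0222  0.1406] yaw 1.566 q6 -0.24 open 0.0828 SHIFT [ 0.1612 -0.0008  0.1001] turn 0
```

Top mask: the lid strip is at column 268, 5 px wide, so the jar fell back onto its side. It is still aligned along y and has slid 63 mm towards +y. I'll regrip close to the lid end with minimum force, lift it clear and see whether gravity swings it upright.

```bash

python3 -m jog '[[[0.7,0.04,0,0,0],[0.7,0.08,0,0.01,0],[0.7,0.112,0,0.04,0],[0.7,0.112,0,0.08,0],[0.7,0.112,0,0.12,0]]]' 3
python3 -m jog '[[[0.2,0,0,0.035,0],[-0.3,0,0,0.035,0],[-0.3,0,0,0.035,0],[-0.3,0,0,0.035,0],[-0.3,0,0,0.035,0]]]' 3
python3 -m jog '[[[-0.3,0,0,0,0],[-0.3,0,0,0,0],[-0.3,0,0,0,0]]]' 3
python3 -c "
from h import *
delta(.409,.0895,-.015)"
```

```text
time: 20.2
tool_pos: [0.4093, 0.0946, 0.0201]
tool_rot: [3.138, -0.001, 1.576]
contact_force: [0.5, -0.4, -1.9]
opening: 0.0781
grip_force: 0.0
time: 20.62
tool_pos: [0.411, 0.0917, -0.0121]
tool_rot: [3.137, -0.0, 1.571]
contact_force: [0.2, -0.5, 0.9]
opening: 0.0493
grip_force: 0.0
time: 20.87
tool_pos: [0.4107, 0.0913, -0.0128]
tool_rot: [3.138, -0.0, 1.57]
contact_force: [0.7, 1.0, 4.3]
opening: 0.0441
grip_force: 3.0
t 20.87 pos [ 0.4107  0.0913 -0.0128] yaw 1.57 q6 0.04 open 0.0441 SHIFT [-0.0018 -0.0017  0.0022] turn 0
```

```bash
cat >> h.py <<'E'
def lean(L=.09):
    s=robot.observe();g=s['tool_pos']+[0,0,.043]; i=robot.read_camera('side'); h=cv2.cvtColor(i,cv2.COLOR_RGB2HSV)
    u,v=proj('side',g-[0,0,.07]).astype(int); m=cv2.inRange(h,(3,50,60),(16,200,230))[v-25:v+25,u-22:u+22]
    n,l,st,c=cv2.connectedComponentsWithStats(m); print('t',s['time'],g.round(4),'F',s['contact_force'].round(1))
    for k in range(1,n):
        if st[k][4]>25: print('brown box',st[k][0]+u-22,st[k][1]+v-25,'to',st[k][0]+st[k][2]+u-22,st[k][1]+st[k][3]+v-25)
    for th in(-15,0,15,30,45,60):
        t=np.radians(th);a=np.array([0,np.sin(t),-np.cos(t)]);q=np.array([0,np.cos(t),np.sin(t)]);f=g+a*L
        print(th,'bottom',max(proj('side',f+q*.0225)[1],proj('side',f-q*.0225)[1]).round(1),'left',proj('side',f+[.0225,0,0]-a*.012)[0].round(1),'right',proj('side',f-[.0225,0,0]-a*.012)[0].round(1))
E
python3 -m jog '[[[-0.3,0,0,-0.02,0],[-0.3,-0.02,0,-0.045,0],[-0.3,-0.045,0,-0.07,0],[-0.3,-0.07,0,-0.095,0],[-0.3,-0.09,0,-0.11,0]]]' 3
python3 -m jog '[[[-0.3,0,0,0,0],[-0.3,0,0,0,0],[-0.3,0,0,0,0],[-0.3,0,0,0,0]]]' 3
python3 -c "
from h import *
lean(.09)"
```

```text
time: 21.28
tool_pos: [0.4098, -0.0003, 0.0982]
tool_rot: [3.138, 0.001, 1.571]
contact_force: [0.6, -0.6, -1.2]
opening: 0.044
grip_force: 3.0
time: 21.62
tool_pos: [0.4083, 0.002, 0.0949]
tool_rot: [-3.14, -0.001, 1.571]
contact_force: [0.6, 0.3, -1.5]
opening: 0.0441
grip_force: 3.0
t 21.6167 [0.4083 0.002  0.1379] F [ 0.6  0.3 -1.5]
brown box 282 178 to 300 196
brown box 312 185 to 322 193
brown box 312 185 to 325 198
brown box 282 194 to 311 206
-15 bottom 204.7 left 299.2 right 312.0
0 bottom 207.0 left 298.3 right 311.2
15 bottom 207.4 left 297.3 right 310.4
30 bottom 207.1 left 296.4 right 309.7
45 bottom 207.4 left 295.7 right 309.2
60 bottom 205.7 left 295.1 right 308.8
```

```bash
cat >> h.py <<'E'
def toplean(L=.09):
    g=robot.observe()['tool_pos']+[0,0,.043]; i=robot.read_camera('top'); h=cv2.cvtColor(i,cv2.COLOR_RGB2HSV)
    for th in(0,15,30,45,60,90):
        t=np.radians(th);a=np.array([0,np.sin(t),-np.cos(t)]);q=np.array([0,np.cos(t),np.sin(t)]);f=g+a*L
        print(th,'foot c',proj('top',f).round(1),'tip',proj('top',f+q*.0225).round(1))
    u,v=proj('top',g).astype(int)
    print('cols',u-35,u+4); 
    for r in (v-6,v-3,v,v+3,v+6,v+9): print(r,'V',h[r,u-35:u+4,2].tolist(),'\n   S',h[r,u-35:u+4,1].tolist())
E
python3 -c "
from h import *
toplean()"
```

```text
0 foot c [291.6 232.6] tip [285.8 232.6]
15 foot c [285.7 232.5] tip [280.1 232.4]
30 foot c [280.1 232.3] tip [275.1 232.1]
45 foot c [275.3 232. ] tip [271.1 231.7]
60 foot c [271.6 231.6] tip [268.5 231.2]
90 foot c [268.2 230.6] tip [268.1 230.1]
cols 257 296
224 V [212, 215, 214, 215, 213, 216, 213, 214, 212, 216, 215, 211, 215, 216, 221, 204, 112, 25, 30, 73, 123, 129, 125, 122, 105, 93, 104, 126, 123, 130, 127, 131, 129, 132, 132, 136, 136, 141, 135] 
   S [11, 15, 13, 15, 16, 12, 16, 14, 14, 14, 14, 12, 14, 17, 16, 15, 16, 41, 43, 24, 25, 30, 31, 27, 34, 27, 32, 28, 31, 31, 30, 27, 32, 31, 31, 32, 34, 27, 34]
227 V [217, 214, 220, 217, 217, 217, 219, 216, 215, 213, 215, 212, 217, 213, 217, 216, 191, 89, 26, 39, 46, 43, 50, 60, 69, 75, 105, 116, 114, 114, 112, 111, 115, 118, 113, 118, 119, 126, 123] 
   S [14, 17, 12, 13, 15, 15, 10, 15, 14, 14, 14, 16, 14, 17, 16, 15, 19, 14, 29, 26, 33, 30, 20, 26, 18, 27, 36, 26, 29, 27, 25, 30, 24, 32, 34, 28, 28, 30, 31]
230 V [215, 216, 213, 215, 214, 216, 216, 216, 217, 217, 214, 216, 215, 219, 217, 213, 166, 71, 62, 97, 106, 104, 81, 5
[... 580 characters left out ...]
6 V [207, 212, 210, 214, 211, 213, 210, 212, 211, 210, 211, 212, 206, 211, 210, 202, 154, 105, 118, 130, 124, 119, 98, 142, 190, 130, 82, 98, 99, 106, 98, 94, 69, 46, 41, 47, 44, 42, 43] 
   S [16, 19, 13, 14, 17, 18, 11, 16, 15, 17, 16, 14, 16, 13, 15, 14, 17, 32, 48, 29, 37, 34, 29, 16, 13, 22, 31, 26, 21, 38, 29, 27, 30, 28, 37, 33, 35, 55, 18]
239 V [208, 212, 208, 209, 209, 211, 214, 211, 210, 208, 211, 210, 210, 209, 204, 159, 92, 61, 65, 79, 86, 86, 120, 191, 211, 178, 97, 96, 104, 104, 103, 102, 105, 96, 96, 90, 93, 90, 93] 
   S [16, 16, 13, 18, 12, 17, 17, 17, 21, 17, 16, 16, 12, 17, 19, 13, 30, 21, 16, 29, 30, 18, 30, 16, 15, 23, 32, 35, 32, 27, 25, 23, 24, 32, 24, 20, 25, 31, 33]
```

```bash
cat >> h.py <<'E'
def sidex(L=.09):
    g=robot.observe()['tool_pos']+[0,0,.043]; i=robot.read_camera('side'); h=cv2.cvtColor(i,cv2.COLOR_RGB2HSV)
    print('g',g.round(4),proj('side',g).round(1))
    for th in(-20,0,20,40):
        t=np.radians(th);a=np.array([-np.sin(t),0,-np.cos(t)]); print(th,'foot c',proj('side',g+a*L).round(1),'foot mid',proj('side',g+a*(L-.02)).round(1))
    u,v=proj('side',g-[0,0,.07]).astype(int)
    for r in range(v-22,v+16,2):
        print(r,u-16,' '.join('%d/%d/%d'%tuple(p) for p in h[r,u-16:u+24:2]))
E
python3 -m jog '[[[-0.3,0,0,0,-0.1],[-0.3,0,0,0,-0.22],[-0.3,0,0,0,-0.34],[-0.3,0,0,0,-0.46],[-0.3,0,0,0,-0.58]]]' 3 | head -2
python3 -m jog '[[[-0.3,0,0,0,-0.12],[-0.3,0,0,0,-0.24],[-0.3,0,0,0,-0.36],[-0.3,0,0,0,-0.48],[-0.3,0,0,0,-0.58]]]' 3 | head -2
python3 -m jog '[[[-0.3,0,0,0,-0.12],[-0.3,0,0,0,-0.24],[-0.3,0,0,0,-0.34],[-0.3,0,0,0,-0.41],[-0.3,0,0,0,-0.41]]]' 3
python3 -c "
from h import *
sidex()"
```

```text
time: 22.13
tool_pos: [0.4087, 0.0019, 0.095]
time: 22.55
tool_pos: [0.4087, 0.0019, 0.095]
time: 22.97
tool_pos: [0.4088, 0.0019, 0.0951]
tool_rot: [3.141, -0.001, -3.139]
contact_force: [0.3, -0.1, -0.4]
opening: 0.0439
grip_force: 3.0
g [0.4088 0.0019 0.1381] [305.1 180.1]
-20 foot c [295.8 201.9] foot mid [297.8 197.2]
0 foot c [304.5 204.1] foot mid [304.6 198.9]
20 foot c [313.4 203.5] foot mid [311.6 198.4]
40 foot c [321.5 200.1] foot mid [317.9 195.7]
176 288 0/0/96 120/3/101 120/7/107 0/3/95 9/58/83 105/5/94 0/3/102 23/20/116 30/16/111 26/18/115 23/14/74 18/23/109 15/30/119 12/52/113 23/8/122 15/10/101 30/2/138 30/2/147 10/6/132 15/11/193
178 288 13/75/82 120/3/102 105/5/106 15/5/95 13/98/81 11/58/84 18/30/109 26/18/116 23/18/116 26/17/117 20/12/66 13/45/103 11/61/105 11/65/110 12/58/110 13/61/100 150/3/79 60/2/143 12/8/154 13/12/193
180 288 10/55/84 120/5/104 120/2/105 15/5/95 12/100/84 12/96/82 19/93/137 26/16/115 26/15/116 26/15/117 20/64/91 16/69/107 8/39/119 9/48/122 8/37/125 10/29/104 120/3/90 0/0/113 12/8/156 15/11/193
182 288 11/65/86 110/7/105 120/5/106 150/5/101 1
[... 2492 characters left out ...]
99 11/10/199 13/12/199 10/9/168 13/11/170 15/12/170 13/11/168 11/11/183 13/12/197 13/12/195 15/11/194
208 288 11/10/200 8/10/201 11/10/201 15/10/200 15/11/186 13/10/176 14/18/156 11/24/150 13/10/182 13/11/200 9/9/199 17/11/201 8/11/95 8/10/101 6/13/100 12/13/99 12/13/97 15/11/94 10/8/94 12/13/95
210 288 15/10/200 13/11/201 12/13/202 10/11/202 13/11/200 10/11/203 10/11/201 11/11/192 10/12/199 13/9/199 11/10/202 15/11/187 18/13/96 18/13/100 20/8/99 12/13/102 15/10/100 12/13/102 15/10/102 10/8/96
212 288 13/11/201 10/11/201 12/13/202 17/12/199 12/13/202 13/11/202 13/11/204 10/11/204 15/13/202 10/11/202 9/11/166 8/11/97 12/13/100 12/13/100 15/10/100 10/8/101 12/13/101 15/10/101 8/10/101 15/11/90
```

The foot is centred at column 300 and the lid at column 305, so the jar now hangs foot down with only about 10° of lean. I'll set it down, press lightly, release, then regrip.

```bash

python3 -m jog '[[[-0.3,0,0,0.025,0],[-0.3,0,0,0.04,0],[-0.3,0,0,0.045,0],[-0.3,0,0,0.047,0],[-0.3,0,0,0.047,0]]]' 3
python3 -m jog '[[[-0.3,0,0,0.002,0],[-0.3,0,0,0.004,0],[-0.3,0,0,0.004,0]]]' 3
python3 -m jog '[[[0.2,0,0,0,0],[0.4,0,0,0,0],[0.4,0,0,0,0],[0.4,0,0,0,0]]]' 3
python3 -c "
from h import *
sidex(.09)" | head -30
```

```text
time: 23.43
tool_pos: [0.4092, 0.0014, 0.0486]
tool_rot: [3.141, -0.0, 3.14]
contact_force: [0.1, 0.3, -0.2]
opening: 0.0441
grip_force: 3.0
time: 23.68
tool_pos: [0.4097, 0.0012, 0.0451]
tool_rot: [-3.141, 0.001, 3.141]
contact_force: [0.3, -0.6, 3.3]
opening: 0.0439
grip_force: 3.0
time: 24.02
tool_pos: [0.409, 0.0012, 0.0446]
tool_rot: [3.141, -0.0, 3.141]
contact_force: [-0.4, 0.7, 0.1]
opening: 0.0633
grip_force: 0.0
g [0.409  0.0012 0.0876] [304.7 193.7]
-20 foot c [295.5 214.8] foot mid [297.5 210.2]
0 foot c [304.1 217. ] foot mid [304.3 211.9]
20 foot c [312.9 216.5] foot mid [311.1 211.5]
40 foot c [320.8 213.2] foot mid [317.3 208.9]
189 288 12/91/81 12/111/142 13/56/132 21/60/137 18/52/137 20/31/125 23/18/115 23/17/119 26/17/118 23/17/119 26/17/119 26/16/111 45/9/112 12/127/157 13/122/150 12/110/102 105/8/125 12/92/158 13/104/105 13/9/202
191 288 12/113/126 12/123/168 12/114/155 20/131/152 20/135/196 18/119/191 21/25/103 26/15/117 23/20/117 23/19/106 30/9/54 13/73/130 13/82/125 12/117/118 6/12/108 105/4/138 12/98/148 12/120/119 10/36/86 11/10/197
193 288 12/122/167 13/122
[... 2718 characters left out ...]
8/10/102 12/13/101 12/13/102 12/13/102 12/13/102 15/15/103 8/10/102 8/11/89 15/10/103
221 288 11/10/204 15/10/204 15/13/204 13/11/203 13/11/203 13/11/205 17/11/204 15/11/193 15/10/147 13/12/145 12/13/101 12/13/102 12/12/103 10/15/102 12/12/103 15/10/103 8/10/102 8/10/103 12/13/101 8/10/103
223 288 11/10/204 17/11/203 13/11/205 15/13/204 13/11/204 15/13/204 15/11/192 10/16/96 18/13/102 18/13/102 12/13/102 12/13/102 15/10/102 15/10/102 8/10/103 18/13/102 15/10/102 12/12/103 18/14/93 15/10/103
225 288 13/11/204 13/11/204 9/12/206 10/11/205 10/11/203 13/11/203 15/11/183 15/11/135 12/13/102 12/13/102 15/12/133 10/15/101 12/13/102 15/10/98 12/13/100 12/13/101 15/10/102 12/13/102 15/10/103 10/8/102
```

The jar now stands upright with its lid up: gold at rows 191–197, foot bottom at row 217, and left edges of lid and foot both at column 294. I'll step aside and measure its centre from the top.

```bash

python3 -m jog '[[[0.8,0,0,-0.03,0],[0.9,0,0,-0.07,0],[0.9,0,0,-0.1,0],[0.9,0,-0.03,-0.1,0],[0.9,0,-0.07,-0.1,0]]]' 3
python3 -m jog '[[[1,0,-0.04,0,0],[1,0,-0.08,0,0],[1,0,-0.08,0,0]]]' 3
python3 -c "
from h import *
t=gold('top',230,195,320,250);s=gold('side',270,170,335,240);print(t,s)
for k in t: print(plane('top',*k[2],.1).round(4))
delta(.423,.001,.0446)
i=cv2.cvtColor(robot.read_camera('top'),cv2.COLOR_RGB2HSV)
for r in range(216,240,2): print(r,' '.join('%d/%d/%d'%tuple(p) for p in i[r,278:306:2]))
"
```

```text
time: 24.48
tool_pos: [0.4103, -0.0681, 0.1467]
tool_rot: [-3.141, 0.005, -3.138]
contact_force: [0.3, -0.3, -0.8]
opening: 0.0867
grip_force: 0.0
time: 24.73
tool_pos: [0.4095, -0.1549, 0.1449]
tool_rot: [-3.138, 0.002, 3.136]
contact_force: [1.0, -0.4, 0.6]
opening: 0.0918
grip_force: 0.0
[([57, 25], [11, 11, 105], array([292., 225.]))] [([23, 18], [13, 10, 113], array([299. , 192.5]))]
[0.4328 0.0026 0.1   ]
t 24.83 pos [ 0.4086 -0.1498  0.1443] yaw 3.137 q6 -2.09 open 0.0922 SHIFT [-0.0138  0.1508  0.0998] turn 0
216 27/13/212 26/17/212 23/16/213 25/16/210 24/17/211 25/13/212 25/14/214 14/16/212 23/11/212 24/12/208 26/10/207 30/15/209 28/16/209 23/15/214
218 23/11/209 23/16/211 21/17/210 28/16/212 33/13/215 22/13/211 28/15/211 24/18/210 27/12/210 16/13/212 23/16/211 20/11/208 23/16/208 19/17/213
220 18/12/210 19/17/211 23/19/215 25/14/216 23/11/213 22/23/209 21/115/212 21/142/214 21/112/208 20/22/208 22/13/212 19/13/211 22/18/211 22/13/212
222 16/15/215 19/17/213 26/17/210 21/12/215 22/15/191 21/157/205 21/178/209 21/142/212 21/176/216 22/146/211 21/16/211 22/13/210 38/14/212 28/
[... 462 characters left out ...]
4/217 27/12/212 26/17/214 18/16/205 14/62/70 18/165/99 22/207/170 21/207/187 20/196/173 20/83/123 21/9/208 25/13/212 23/16/210 23/14/214
232 22/18/216 18/12/215 23/11/212 33/13/216 24/21/119 14/43/89 20/57/80 15/78/78 15/46/77 17/14/125 18/15/215 25/15/211 21/15/214 24/18/211
234 25/15/211 30/11/207 25/13/212 20/14/218 17/18/127 17/19/94 40/23/99 23/20/103 26/20/91 22/20/143 28/14/214 23/15/215 24/12/210 25/13/212
236 28/15/209 25/15/208 20/14/212 27/12/214 25/16/175 38/22/94 34/20/91 13/24/96 27/18/130 23/11/203 24/12/212 23/11/211 23/14/212 34/8/211
238 21/12/210 24/17/206 19/17/207 30/12/208 20/15/211 23/12/186 25/19/173 20/9/166 18/13/203 26/10/210 25/16/211 22/13/208 23/20/213 22/18/209
```

```bash

python3 -m jog '[[[1,-0.01,0.04,0,0.11],[1,-0.022,0.08,0,0.22],[1,-0.022,0.12,0,0.34],[1,-0.022,0.152,0,0.46],[1,-0.022,0.152,0,0.58]]]' 20
python3 -m jog '[[[1,0,0,0,0.12],[1,0,0,0,0.24],[1,0,0,0,0.356],[1,0,0,0,0.356]]]' 20
python3 -c "
from h import *
delta(.431,.0025,.045,2.2)"
```

```text
time: 25.3
tool_pos: [0.43, 0.0083, 0.1445]
tool_rot: [3.141, -0.002, 2.606]
contact_force: [0.0, 0.2, -0.4]
opening: 0.0917
grip_force: 0.0
time: 25.63
tool_pos: [0.4305, 0.0051, 0.1446]
tool_rot: [-3.141, -0.001, 2.25]
contact_force: [-0.6, -0.5, 0.2]
opening: 0.0916
grip_force: 0.0
t 25.63 pos [0.4305 0.0051 0.1446] yaw 2.25 q6 -0.85 open 0.0916 SHIFT [-0.0024 -0.0012  0.0996] turn 0.05
```

```bash

python3 -m jog '[[[1,-0.002,-0.001,0.035,0.06],[1,-0.002,-0.001,0.07,0.06],[1,-0.002,-0.001,0.099,0.06],[0.2,-0.002,-0.001,0.099,0.06],[-0.3,-0.002,-0.001,0.099,0.06]]]' 20
python3 -m jog '[[[-0.3,0,0,0,0],[-0.3,0,0,0,0],[-0.3,0,0,0,0],[-0.3,0,0,0,0],[-0.3,0,0,0,0]]]' 20
python3 -m jog '[[[-0.3,0,0,0,0],[-0.3,0,0,-0.01,0],[-0.3,0,0,-0.04,0],[-0.3,0,0,-0.08,0],[-0.3,0,0,-0.1,0]]]' 20
python3 -c "
from h import *
print(gold('side',270,130,335,240))
delta(.4496,-.1738,.14,2.18)"
```

```text
time: 26.05
tool_pos: [0.4305, 0.0019, 0.0452]
tool_rot: [-3.139, -0.003, 2.194]
contact_force: [-0.7, -0.1, 0.5]
opening: 0.0829
grip_force: 0.0
time: 26.47
tool_pos: [0.4322, 0.001, 0.0465]
tool_rot: [3.14, 0.001, 2.191]
contact_force: [-0.7, 0.9, -0.1]
opening: 0.0502
grip_force: 0.1
time: 26.88
tool_pos: [0.4328, 0.0009, 0.149]
tool_rot: [3.139, 0.003, 2.191]
contact_force: [1.3, 0.1, -1.9]
opening: 0.0453
grip_force: 18.8
[([30, 12], [10, 3, 14], array([304.6, 143. ])), ([18, 14], [11, 3, 19], array([292.4, 144.9])), ([24, 30], [12, 10, 89], array([299.6, 165. ]))]
t 26.93 pos [0.4346 0.0006 0.1515] yaw 2.191 q6 -0.8 open 0.0453 SHIFT [-0.1505 -0.0893  0.0119] turn 0.011
```

```bash

python3 -m jog '[[[-0.3,-0.035,-0.021,0,0],[-0.3,-0.07,-0.042,0,0],[-0.3,-0.1,-0.06,0,0.01],[-0.3,-0.13,-0.077,0,0.01],[-0.3,-0.15,-0.089,0,0.01]]]' 20
python3 -m jog '[[[-0.3,0,0,0,0],[-0.3,0,0,0,0],[-0.3,0,0,0,0]]]' 20
python3 -c "
from h import *
delta(.4496,-.1738,.0705,2.18)
i=cv2.cvtColor(robot.read_camera('side'),cv2.COLOR_RGB2HSV)
print(gold('side',270,130,335,240),proj('side',robot.observe()['tool_pos']+[0,0,.043]))
b=np.array(robot.observe()['tool_pos']);c=.0465
for n,p in(('foot',[b[0],b[1],b[2]-c]),('lidtop',[b[0],b[1],b[2]-c+.1]),('pocketrim',[.4496,-.1738,.048])):print(n,proj('side',p).round(1),proj('side',np.array(p)+[.0225,0,0]).round(1))
for r in range(150,196,2): print(r,' '.join('%d/%d/%d'%tuple(p) for p in i[r,282:316:2]))
"
```

```text
time: 27.35
tool_pos: [0.4464, -0.1756, 0.1454]
tool_rot: [-3.141, 0.001, 2.18]
contact_force: [0.8, 0.1, -0.5]
opening: 0.0454
grip_force: 18.8
time: 27.6
tool_pos: [0.4459, -0.172, 0.1452]
tool_rot: [-3.141, -0.002, 2.181]
contact_force: [-0.3, -0.9, -1.2]
opening: 0.0451
grip_force: 18.8
t 27.6 pos [ 0.4459 -0.172   0.1452] yaw 2.181 q6 -1.14 open 0.0451 SHIFT [-0.0037  0.002   0.0747] turn 0.001
[([23, 0], [20, 4, 29], array([301.9, 131.4])), ([29, 17], [10, 7, 66], array([303.4, 150.1]))] [302.49799186 149.99601396]
foot [302.  172.3] [296.2 171.9]
lidtop [302.6 147.3] [296.6 147. ]
pocketrim [300.9 184.3] [295.2 183.9]
150 94/14/143 90/10/134 11/99/77 11/98/91 11/100/89 14/52/98 25/14/107 26/15/117 23/24/97 21/119/103 21/118/106 21/119/109 21/115/106 20/109/96 30/9/87 23/20/116 90/10/132
152 34/14/151 30/16/147 11/101/78 12/99/90 11/100/89 12/90/91 23/19/106 26/15/117 20/23/98 21/125/106 20/116/110 21/119/109 20/124/105 20/122/92 23/11/89 70/6/131 90/11/144
154 28/29/157 25/30/163 13/23/134 12/108/87 12/104/88 12/103/89 13/95/89 20/29/105 23/20/112 20/35/133 20/52/127 20/51/126
[... 2646 characters left out ...]
10/66/135 10/69/133
188 130/7/105 120/3/101 150/3/88 12/119/143 13/122/170 12/107/155 105/11/91 120/3/98 120/2/103 10/14/113 11/31/114 120/2/103 120/3/101 102/13/96 12/120/160 12/118/153 13/118/138
190 105/5/103 110/7/104 13/41/88 12/87/82 12/120/153 13/108/156 120/5/93 120/3/100 120/3/102 90/2/103 90/2/106 105/5/105 150/3/101 120/5/95 11/88/78 10/83/80 11/89/83
192 12/92/133 12/116/128 12/120/151 12/123/170 12/113/135 12/82/81 11/57/89 6/13/97 0/0/103 100/7/107 100/7/105 120/2/104 6/13/95 11/61/92 12/99/90 12/90/94 10/42/90
194 13/118/132 12/120/140 12/120/147 11/117/148 12/118/151 11/96/98 12/95/91 12/99/93 12/100/92 12/105/95 13/117/120 11/91/98 12/76/97 11/46/94 15/17/90 8/11/91 12/60/85
```

```bash

python3 -m jog '[[[-0.3,-0.0044,0.003,0.01,0],[-0.3,-0.0044,0.003,0.025,0],[-0.3,-0.0044,0.003,0.04,0],[-0.3,-0.0044,0.003,0.045,0],[-0.3,-0.0044,0.003,0.045,0]]]' 20
python3 -m jog '[[[-0.3,0,0,0.005,0],[-0.3,0,0,0.01,0],[-0.3,0,0,0.015,0],[-0.3,0,0,0.015,0]]]' 20
python3 -c "
from h import *
delta(.451,-.1738,.0705,2.18)"
```

```text
time: 28.12
tool_pos: [0.4507, -0.1735, 0.0991]
tool_rot: [-3.14, -0.003, 2.182]
contact_force: [-0.1, -0.3, -0.1]
opening: 0.0454
grip_force: 18.8
time: 28.45
tool_pos: [0.451, -0.1744, 0.085]
tool_rot: [-3.141, -0.001, 2.181]
contact_force: [-1.0, 0.8, -0.6]
opening: 0.0453
grip_force: 18.8
t 28.45 pos [ 0.451  -0.1744  0.085 ] yaw 2.181 q6 -1.14 open 0.0453 SHIFT [0.0005 0.0003 0.0145] turn 0.001
```

Below the rim without contact, so on to the floor.

```bash

python3 -m jog '[[[-0.3,0,0,0.005,0],[-0.3,0,0,0.009,0],[-0.3,0,0,0.012,0],[-0.3,0,0,0.012,0]]]' 20
python3 -m jog '[[[-0.3,0,0,0.001,0],[-0.3,0,0,0.002,0],[-0.3,0,0,0.002,0]]]' 10
```

```text
time: 28.78
tool_pos: [0.451, -0.1745, 0.073]
tool_rot: [-3.141, -0.001, 2.181]
contact_force: [0.0, -0.4, -1.0]
opening: 0.0453
grip_force: 18.8
time: 29.03
tool_pos: [0.4514, -0.1747, 0.0716]
tool_rot: [3.142, -0.0, 2.181]
contact_force: [0.3, -0.2, -1.3]
opening: 0.0457
grip_force: 9.3
```

```bash

python3 -m jog '[[[-0.3,0,0,0.001,0],[-0.3,0,0,0.002,0],[-0.3,0,0,0.003,0],[-0.3,0,0,0.003,0]]]' 5
python3 -m jog '[[[0.1,0,0,0,0],[0.3,0,0,0,0],[0.3,0,0,0,0],[0.3,0,0,0,0]]]' 5
python3 -m jog '[[[0.3,0,0,-0.015,0],[0.3,0,0,-0.04,0],[0.3,0,0,-0.08,0],[0.3,0,0,-0.1,0],[0.3,0.03,0,-0.1,0]]]' 5
python3 -m jog '[[[0.3,0.04,0,0,0],[0.3,0.08,0,0,0],[0.3,0.12,0,0,0],[0.3,0.15,0,0,0],[0.3,0.15,0,0,0]]]' 5
python3 -c "
from h import *
t=gold('top',315,190,360,250);s=gold('side',270,130,335,200);print(t,s)
for k in t: print('lid',plane('top',*k[2],.124).round(4))
for k in s: print('lid',plane('side',*k[2],.114).round(4))
delta(0,0,0)
i=cv2.cvtColor(robot.read_camera('top'),cv2.COLOR_RGB2HSV)
for r in range(206,236,2): print(r,' '.join('%d/%d/%d'%tuple(p) for p in i[r,322:356:2]))
print('expect lid top',proj('top',[.4496,-.1738,.124]),'foot',proj('top',[.4496,-.1738,.048]),'side lid',proj('side',[.4496,-.1738,.114]))
"
```

```text
time: 29.37
tool_pos: [0.4518, -0.1749, 0.0699]
tool_rot: [3.141, 0.001, 2.181]
contact_force: [-2.8, 1.8, 10.4]
opening: 0.047
grip_force: 6.4
time: 29.7
tool_pos: [0.4514, -0.1746, 0.0685]
tool_rot: [3.142, -0.0, 2.181]
contact_force: [-0.0, 1.3, 0.3]
opening: 0.0594
grip_force: 0.0
time: 30.12
tool_pos: [0.439, -0.1542, 0.1732]
tool_rot: [3.137, 0.011, 2.179]
contact_force: [0.4, -0.4, -0.0]
opening: 0.0597
grip_force: 0.0
time: 30.53
tool_pos: [0.3443, -0.0236, 0.1683]
tool_rot: [-3.141, -0.003, 2.183]
contact_force: [0.1, -0.1, -1.0]
opening: 0.0599
grip_force: 0.0
[([17, 24], [13, 13, 128], array([338.2, 219.9]))] [([44, 6], [21, 4, 33], array([323.8, 137.5])), ([26, 35], [12, 8, 78], array([301.6, 168.5]))]
lid [ 0.4495 -0.1686  0.124 ]
lid [ 0.4118 -0.6239  0.114 ]
lid [ 0.4482 -0.1731  0.114 ]
t 30.63 pos [ 0.3482 -0.0266  0.169 ] yaw 2.183 q6 -0.91 open 0.0597 SHIFT [ 0.2221 -0.2698  0.1685] turn 0
206 0/6/183 14/188/175 14/178/173 11/90/68 21/49/73 16/70/80 13/94/73 13/69/70 11/61/79 13/149/82 13/177/85 11/174/82 12/177/82 13/185/77 34/15/121 96/11/113 10/176/55
208 13/27/
[... 1905 characters left out ...]
 13/180/173 14/177/189 12/153/153 18/33/116 14/138/74 12/64/91
230 23/23/102 18/26/98 14/93/102 12/126/125 8/36/79 16/65/74 5/70/66 11/79/68 11/110/72 13/173/133 14/176/168 14/182/174 13/175/181 12/90/124 13/91/126 10/163/72 12/41/93
232 21/35/118 21/31/117 23/28/110 16/66/66 24/36/98 23/32/103 17/42/97 15/180/82 13/177/141 13/176/162 13/180/169 13/176/170 14/184/175 12/78/98 13/70/105 10/147/64 14/116/88
234 23/32/129 21/37/131 17/32/128 23/36/64 20/31/122 24/33/123 30/38/108 11/105/138 13/181/168 13/177/167 13/175/165 13/176/171 14/174/180 13/156/100 30/4/121 14/101/76 13/142/99
expect lid top [339.61116298 219.88390214] foot [336.50977914 222.0063654 ] side lid [301.26876178 168.41312634]
```

The lid mask is at top (338,220) and side (301.6,168.5), against (339.6,219.9) and (301.3,168.4) expected for a seated, upright jar. The pocket sits at about 124–125° against the front's 126°, and the hand is clear, so I'm handing in.

```bash
python3 -c "
from cell import robot
print(robot.hand_in())"
```

```text
the job is handed in; nothing more can be done
None
```

I turned the rack clockwise (the shorter way) until the empty pocket stood in the open front, put the jar in it lid up, let go of everything and handed the job in at about 31 s; the hand-in gave no verdict.

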